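Wind the tile press shut with its loose crank

ROBOT

A 6-joint arm with a two-finger parallel gripper is mounted at the origin on a cart in front of the work surface, level with it; the furniture and walls round the work are solid. World frame = base frame: x ahead of the robot, y to its left, z up, the work surface at z = 0. Lengths are in m, angles in degrees, forces in N, time in s.
With the tool pointing down it reaches from about 0.375 to 0.9 m from the base axis. Payload 3.1 kg.
Tool frame: the origin (TCP) lies at the very end of the fingers, on their centre line; the grasp point (between the pads) lies 19 mm behind it; x points along the fingers, z is the direction in which the jaws open and shut, and the axes are right-handed (so a half turn about x gives the same grasp; the last joint's range is limited). The gripper opens to 87 mm and grips with 3 to 60 N. Pads are 19 mm wide; open, the fingers measure 117 mm over their backs; the gripper's body (75 mm by 190 mm) begins 51 mm behind the grasp point.
Start: joints at [58.757, 30.224, 82.088, -0, 67.689, -10.227], TCP at [0.224, 0.583, 0.223] pointing down, gripper open.
Joint ranges: [-176.69, 176.69], [-43.24, 126.21], [12.49, 139.97], [-82, 262], [0, 151.66], [-163.58, 163.58]. Speed limits (degrees/s): [159.86, 159.86, 180, 180, 180, 180].

INTERFACE

Orientations are given as a 3x3 rotation matrix whose columns are the frame's x, y, z axes.
In Python, from rig import bot gives the robot as it stands.
- The arm moves only by the tool send_rows, never from a script. Its arguments are lists of equal length, an entry for each row: "fingers": the opening, from 0 (shut) to 1 (fully open); "dp": the shift along the world's x, y, z in mm, a list of three; "turn": the turn, a rotation vector about the world's x, y, z in rad, a list of three. In form: {"fingers": [fingers, ...], "dp": [[tx, ty, tz], ...], "turn": [[rx, ry, rz], ...]}. A call has 1 to 10 rows; each row is the pose to reach, as a shift and turn from the pose measured when the call began; what a row does not reach only later rows make up. A row lasts 1/12 s, in which the tool goes at most 41.7 mm and 7.16 degrees, less where a joint would pass 70% of its speed; a pose out of reach is approached as far as the arm can. A call with a gripper value outside its range is refused whole. The fingers move at their own pace and stop on an object; the grip force is fixed at half the most. Time passes only in rows, so rows that repeat a pose let the fingers close. It gives the time, the measured TCP pose, the force and the opening at its end, in the units of the state.
- bot.read_state(): the state, without advancing time (a new reading comes with each control period).
- bot.capture(name): name is "side" or "top"; returns a dict with "img" (480x640x3 uint8, blue, green, red), "z_map" (480x640 float32, m along the optical axis (not along the pixel's ray), 0 where there is no reading), "mtx" (3x3 intrinsics, pixels), "origin" and "orientation" of the camera in the world. Camera axes: x right, y up, looking along -z (the intrinsics and any distortion apply to the point x, -y, -z); pixel columns grow to the right and rows downward; lengths in m; the calibration is good to about 2 mm. A picture is of the moment at which its call begins.
- bot.hand_in(): hands the job in, once; it reports no verdict.
The state is a dict: "time_s": time; "joint_positions": joint angles; "qvel": joint speeds; "tau": joint torques, N m; "position": TCP position; "tcp_rot": TCP orientation; "force": force on the tool from outside, world axes, zero at the start; "moment": the same for the moment, N m; "opening": opening from 0.0 (shut) to 1.0 (fully open).
Only numpy, scipy, OpenCV 4.12 (cv2) and the standard library are available. Lean on these libraries where they do the work, as an engineer would, in place of code of your own. Each camera call takes 0.05 s, during which the arm holds its last target.

TASK

The loose crank on the table belongs to the small tile press. Push it fully down onto the square end of the press's upright screw, easing it round until it drops on rather than ramming it, and wind it clockwise (seen from above) for the two or three turns it takes until the platen bears on the plaster mould. Keep the crank down on the square all the while, stop as soon as the platen bears instead of wrenching the crank, leave the crank sitting on the screw, and do not disturb the other things.

Things in the scene. Friction and masses are not known exactly. Their poses are not given: they have to be found in the camera images.
- crank_hub (a point): Loose steel crank, 0.35 kg, lying level, bore down, knob up. This point: centre of its hub, a block 26 mm square and 56 mm tall (28 mm above its underside). z up; x along the arm from hub to knob, y across; hub sides parallel to both. The arm (14 mm wide, 28 to 38 mm above the underside) has the knob 65 mm out at +x, a 24 mm balance ball 65 mm out at -x. Hub can be gripped across y at any height.
- crank: The same crank and axes; origin at the centre of the hub's underside, the mouth of its square bore: 15.4 mm wide, 26 mm deep, sides parallel to the hub's. It fits the press's square in four positions a quarter turn apart, with about 6 degrees of play either way.
- knob_centre (a point): Centre (half-way up) of the crank's upright dark wooden knob: 20 mm across, 45 mm tall, from 41 to 86 mm above the hub's underside, 65 mm from the hub's axis. It spins freely on its pin, so it can be held while the crank goes round. Turning the press takes a steady 5 N or so here; when the platen bears this rises sharply.
- square_end (a point): On the axis of the press's upright screw, 170 mm above the table: flat top of its square (14 mm wide, 18 mm long, top 4 mm 13 mm wide), with a coned round nose above, 13.8 mm wide, 6.5 mm high. A seated hub rests 18 mm below, on a collar. Axes are the press's: the square's own angle is NOT measured. A crank held askew sits caught near here; pressed lightly (5 to 10 N) and turned slowly it drops.
- platen_face (a point): Centre of the underside of the platen, the rubber-faced plate (80 x 90 mm) sliding on the press's two columns. Turning the screw clockwise lowers it 8 mm a turn; it starts two to nearly three turns up. It bears on the mould, a hard stop, when 102 mm below square_end, and stays where it is left.
- press: The fixed grey tile press: base 120 x 180 mm, two columns, a bridge 44 x 180 mm whose top is 144 mm above the table, a white two-part plaster mould 90 x 90 mm under the platen. Origin at the centre of its underside, on the screw's axis; y runs along the bridge.
- beaker: Bystander: grey beaker, 70 mm across, 78 mm tall; origin at the centre of its foot.
- tile: Bystander: small flat test tile, 55 x 38 x 7 mm; origin at the centre of its underside.
- stamp: Bystander: small turned wooden stamp, 26 mm across, 60 mm tall; origin at the centre of its foot.

How it is judged (in metres and radians):
On the way, in this order (a step that is already met when the one before it is completed fails the run):
1. the crank sits fully down on the square end of the spindle (z of crank in the frame of square_end below -0.012 m and horizontal distance between crank and square_end below 0.004 m and angle between the z axis of crank and the z axis of square_end, either way round below 0.15 rad), for 0.2 s.
2. the platen has been wound down onto the mould with the crank still on the square (z of platen_face in the frame of square_end below -0.1015 m and z of crank in the frame of square_end below -0.009 m and horizontal distance between crank and square_end below 0.006 m), for 0.1 s.
At the end, for the whole second after the job is handed in: The platen bears on the mould (its underside within 0.5 mm of the stop, more than 101.5 mm below square_end), and the crank sits at rest, upright within 0.15 rad, on the square: underside more than 12 mm below square_end and within 4 mm of the screw's axis (all of step 1 and z of platen_face in the frame of square_end below -0.1015 m and linear speed of crank below 0.01 m/s); the robot touches nothing.
It fails at once if the crank is wrenched round on the screw (contact force over 400 N in all, some 20 N at the knob) (contact force between crank and press above 400 N).
It fails at once if the crank comes off the square once winding has begun (platen moved over 4 mm, hub's underside less than 9 mm down on the square) (distance of platen_face from where it was at the start of the episode above 0.004 m and not (z of crank in the frame of square_end below -0.009 m and horizontal distance between crank and square_end below 0.006 m)).
It fails at once if the crank is rammed down on the flat top of the square (over 45 N) (contact force between crank and spindle_c2 above 45 N).
It fails at once if the beaker, the tile or the stamp is moved by over 20 mm (distance of any of beaker, tile, stamp from where it was at the start of the episode above 0.02 m).
It also fails if it takes over 72 s, if anything falls off the work surface, if the arm or the gripper's body presses on something with over 40 N, if the wrist force passes 120 N, or if a joint passes its speed limit or range.

## Working session

There is one attempt and no reset: what is moved stays moved. The work goes in short steps, Python scripts to look and compute and a tool call to move; the robot and the scene stay as the last step left them, time stands still between calls to the robot, and variables do not carry over. Pictures are saved under pics/ and viewed, and the job is handed in when it is done.

Besides the shell and the picture viewer there is one more tool, called as name(argument=value, ...), one argument or row to a line, values as JSON. send_rows: Moves the arm, as the interface text tells. Its arguments: {"type":"object","properties":{"fingers":{"type":"array","items":{"type":"number"}},"dp":{"type":"array","items":{"type":"array","items":{"type":"number"}}},"turn":{"type":"array","items":{"type":"array","items":{"type":"number"}}}},"required":["fingers","dp","turn"]}

```bash
ls; mkdir -p pics
python3 - <<'E'
from rig import bot
import cv2,numpy as np,pickle
s=bot.read_state();print({k:np.round(v,3).tolist() for k,v in s.items()})
for n in("top","side"):
    c=bot.capture(n);cv2.imwrite(f"pics/{n}0.png",c["img"]);pickle.dump(c,open(f"{n}0.pkl","wb"))
    print(n,c["mtx"],c["origin"],c["orientation"],c.keys())
E
```

```text
pics
{'time_s': 0.0, 'joint_positions': [58.757, 30.277, 82.157, -0.002, 67.688, -10.228], 'qvel': [0.022, 0.027, -0.071, -0.009, 0.073, 0.076], 'tau': [-0.001, -44.005, -17.659, 0.063, 0.058, -0.0], 'position': [0.224, 0.583, 0.222], 'tcp_rot': [[-0.001, -0.933, 0.359], [-0.002, 0.359, 0.933], [-1.0, 0.0, -0.002]], 'force': [0.06, 0.991, 0.189], 'moment': [0.009, -0.031, 0.007], 'opening': 1.0}
top [[453.39167573   0.         331.50339726]
 [  0.         453.39167573 238.78648382]
 [  0.           0.           1.        ]] [ 0.32203927 -0.13400689  1.45775343] [[-0.01527843  0.9914505  -0.1295858 ]
 [-0.99974428 -0.01730841 -0.01455334]
 [-0.01667184  0.12933031  0.99146141]] dict_keys(['img', 'z_map', 'mtx', 'origin', 'orientation'])
side [[604.52780503   0.         323.93680147]
 [  0.         604.52780503 237.38849526]
 [  0.           0.           1.        ]] [-0.05136926 -1.20144619  1.00749917] [[ 0.88942175  0.26628983 -0.37150866]
 [-0.4570523   0.5282023  -0.71561549]
 [ 0.0056706   0.80628286  0.59150299]] dict_keys(['img', 'z_map', 'mtx', 'origin', 'orientation'])
```

View pics/top0.png

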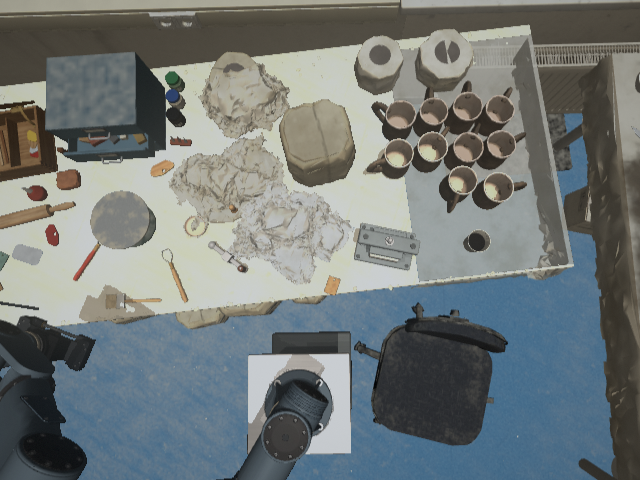

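View pics/side0.png

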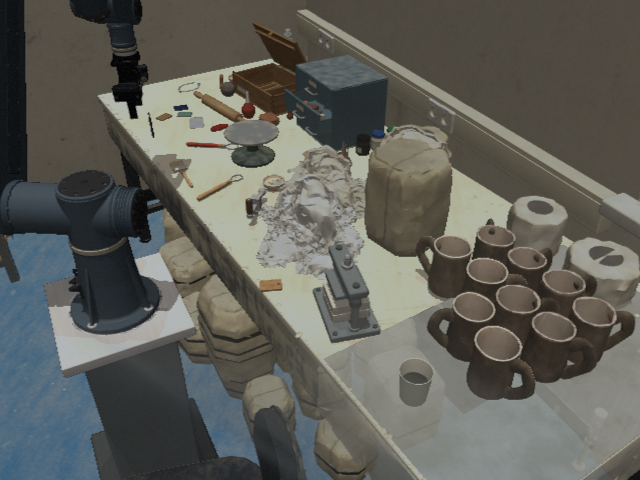

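```bash
cat > h.py <<'E'
import numpy as np,pickle,cv2
def load(n): return pickle.load(open(n+'.pkl','rb'))
def ray(c,u,v):
    K=c['mtx']; d=np.array([(u-K[0,2])/K[0,0],-(v-K[1,2])/K[1,1],-1.0])
    return np.array(c['orientation'])@d
def atz(c,u,v,z):
    d=ray(c,u,v);o=np.array(c['origin']);return o+d*(z-o[2])/d[2]
def atd(c,u,v): # from depth
    return np.array(c['origin'])+ray(c,u,v)*c['z_map'][int(round(v)),int(round(u))]
def proj(c,p):
    q=np.array(c['orientation']).T@(np.array(p)-c['origin']);K=c['mtx']
    return K[0,2]+K[0,0]*q[0]/-q[2],K[1,2]+K[1,1]*-q[1]/-q[2]
def crop(c,x0,y0,x1,y1,s,fn):
    cv2.imwrite(fn,cv2.resize(c['img'][y0:y1,x0:x1],None,fx=s,fy=s,interpolation=cv2.INTER_CUBIC))
E
python3 - <<'E'
from h import *
t=load('top0');s=load('side0')
crop(t,180,210,260,290,8,'pics/t_crank.png')
crop(t,340,205,430,280,8,'pics/t_press.png')
crop(s,300,230,390,350,6,'pics/s_press.png')
crop(s,230,170,300,225,10,'pics/s_crank.png')
E
```

```text
(no output)
```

View pics/t_crank.png

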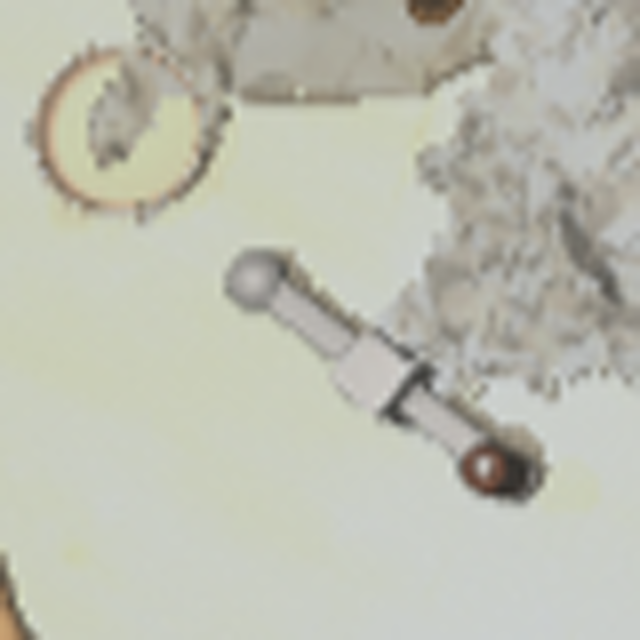

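View pics/t_press.png

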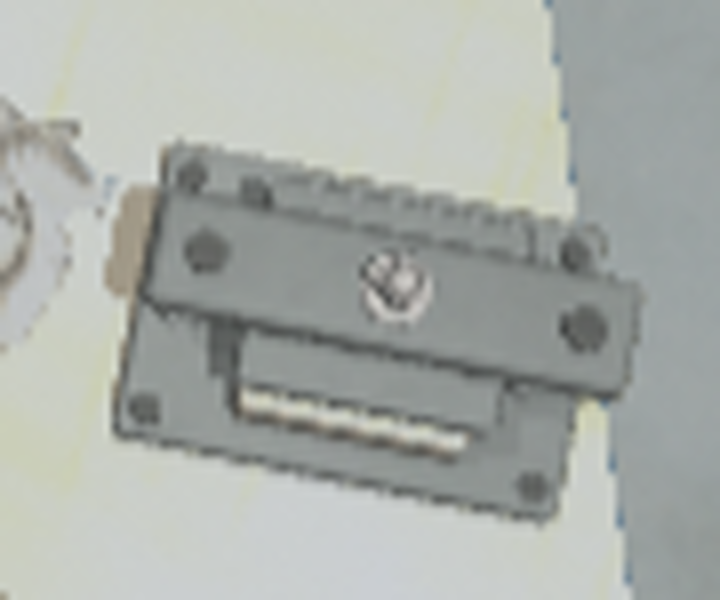

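View pics/s_press.png

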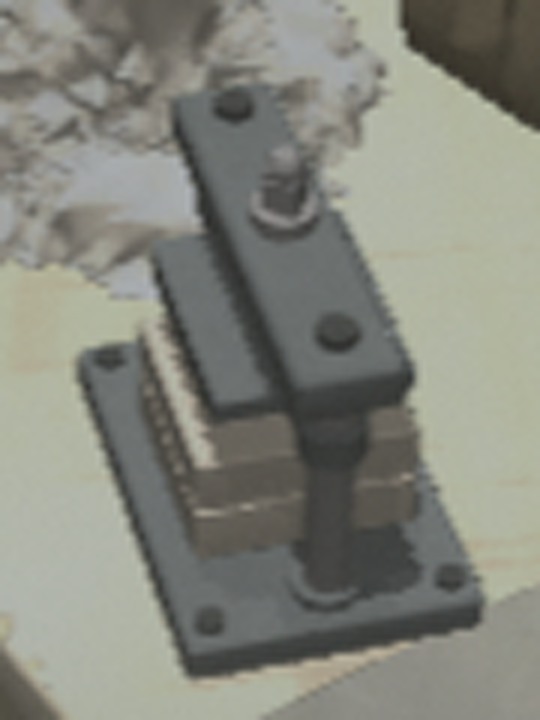

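View pics/s_crank.png

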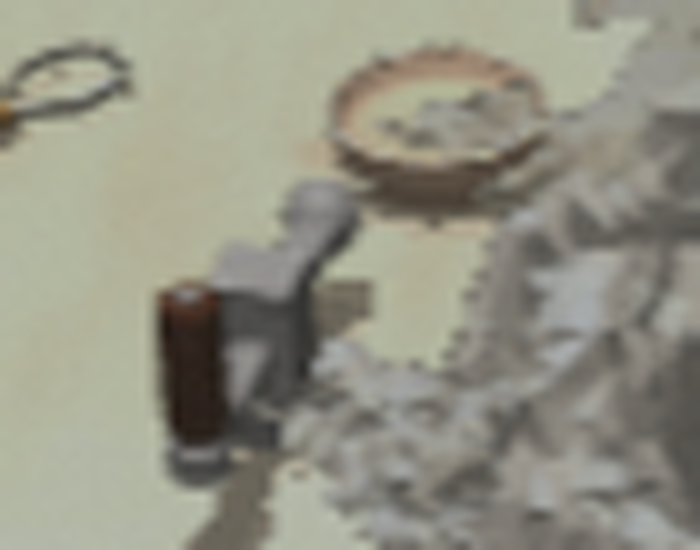

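Run:
```python
from h import *
np.set_printoptions(precision=4,suppress=True)
t=load('top0');s=load('side0')
f=lambda c,x0,y0,k:lambda p,q:(x0+(p+.5)/k-.5,y0+(q+.5)/k-.5)
T=f(t,180,210,8);P=f(t,340,205,8);S=f(s,300,230,6);C=f(s,230,170,10)
print('hub top',atz(t,*T(369,369),.056),atd(t,*T(369,369)))
print('ball',atz(t,*T(256,280),.033),atd(t,*T(256,280)))
print('knob top',atz(t,*T(487,468),.086),atd(t,*T(487,468)))
print('side knob top',atz(s,*C(190,292),.086)); print('side hub top',atz(s,*C(257,266),.056),'ball',atz(s,*C(322,212),.033))
print('nose top view',atz(t,*P(396,283),.170),atz(t,*P(405,270),.1765))
print('collar',atz(t,*P(396,288),.152), 'side collar',atz(s,*S(284,204),.152),'side nose',atz(s,*S(286,155),.1765))
# columns tops
print('col nuts',atz(t,*P(208,250),.148),atz(t,*P(583,327),.148),atd(t,*P(208,250)),atd(t,*P(583,327)))
for n,p in [('bridge',[(165,190),(640,285),(620,398),(145,302)])]:
  w=[atz(t,*P(*q),.144) for q in p];print(n,np.array(w),np.mean(w,0))
w=[atz(t,*P(*q),.012) for q in [(118,435),(550,523),(605,245),(170,145)]];print('base',np.array(w))
w=[atz(s,*S(*q),.144) for q in [(175,98),(270,90),(412,375),(300,400)]];print('side bridge',np.array(w),np.mean(w,0))
for n,c,u,v in [('tile',t,332,285),('stamp?',t,233,208),('beaker',t,478,240),('rubble',t,235,255),('rubble2',t,238,250),('rub3',t,245,240),('r4',t,300,240)]: print(n,atd(c,u,v))
```

```text
hub top [0.4579 0.217  0.056 ] [0.4579 0.2171 0.0559]
ball [0.4964 0.2684 0.033 ] [0.4953 0.2658 0.0424]
knob top [0.4165 0.164  0.086 ] [0.4165 0.164  0.0861]
side knob top [0.4218 0.1729 0.086 ]
side hub top [0.4599 0.222  0.056 ] ball [0.5014 0.276  0.033 ]
nose top view [ 0.4842 -0.2795  0.17  ] [ 0.4879 -0.2821  0.1765]
collar [ 0.4846 -0.2815  0.152 ] side collar [ 0.4866 -0.2788  0.152 ] side nose [ 0.4859 -0.2801  0.1765]
col nuts [ 0.5002 -0.2141  0.148 ] [ 0.4697 -0.3491  0.148 ] [ 0.5007 -0.2143  0.1442] [ 0.4695 -0.3489  0.1496]
bridge [[ 0.5232 -0.1992  0.144 ]
 [ 0.4852 -0.3711  0.144 ]
 [ 0.444  -0.3622  0.144 ]
 [ 0.482  -0.1909  0.144 ]] [ 0.4836 -0.2808  0.144 ]
base [[ 0.4448 -0.1847  0.012 ]
 [ 0.4069 -0.3554  0.012 ]
 [ 0.518  -0.3816  0.012 ]
 [ 0.5617 -0.2082  0.012 ]]
side bridge [[ 0.4855 -0.1923  0.144 ]
 [ 0.5216 -0.2046  0.144 ]
 [ 0.4852 -0.3766  0.144 ]
 [ 0.4428 -0.3701  0.144 ]] [ 0.4838 -0.2859  0.144 ]
tile [ 0.363  -0.1122  0.0153]
stamp? [0.6102 0.1979 0.0486]
beaker [ 0.4958 -0.5733  0.0374]
rubble [0.4635 0.1971 0.0161]
rubble2 [0.479  0.1868 0.0199]
rub3 [0.5121 0.1666 0.0106]
r4 [ 0.5013 -0.0163  0.0702]
```

Run:
```python
from h import *
np.set_printoptions(precision=3,suppress=True,linewidth=180)
t=load('top0');s=load('side0')
v,u=np.mgrid[0:480,0:640]
P=[]
for c in (t,s):
    K=c['mtx'];d=np.stack([(u-K[0,2])/K[0,0],-(v-K[1,2])/K[1,1],-np.ones(u.shape)],-1)@np.array(c['orientation']).T
    p=np.array(c['origin'])+d*c['z_map'][...,None]; P.append(p[c['z_map']>0])
p=np.vstack(P)
hub=np.array([.4575,.2166]); a=np.deg2rad(-127.5); ex=np.array([np.cos(a),np.sin(a)]);ey=np.array([-ex[1],ex[0]])
q=np.c_[(p[:,:2]-hub)@ex,(p[:,:2]-hub)@ey,p[:,2]]
print('ey',ey)
for y0 in range(-70,70,10):
    print(y0,[ (lambda m: round(q[m,2].max()*1000) if m.any() else None)((abs(q[:,0]-x/1000)<.006)&(q[:,1]>=y0/1000)&(q[:,1]<(y0+10)/1000)) for x in(-24,-12,0,12,24)])
# coarse heightmap
for x in np.arange(.3,.85,.05):
    print(round(x,2),[ (lambda m: round(np.percentile(p[m,2],99.5)*1000) if m.any() else None)((abs(p[:,0]-x)<.025)&(abs(p[:,1]-y)<.025)&(p[:,2]<.6)) for y in np.arange(.6,-.65,-.05)])
# platen
for w in [(190,320)]: pass
S=lambda a,b:(300+(a+.5)/6-.5,230+(b+.5)/6-.5)
for q in [(200,300),(190,270),(220,360),(230,390)]: print('platen top',atd(s,*S(*q)))
```

```text
ey [ 0.793 -0.609]
-70 [4, 4, 6, 4, 6]
-60 [5, 4, 5, 4, 5]
-50 [5, 4, 3, 4, 4]
-40 [4, 5, 6, 6, 5]
-30 [4, 4, 4, 7, 5]
-20 [1, 57, 56, 60, 2]
-10 [41, 62, 60, 61, 41]
0 [43, 58, 62, 60, 45]
10 [24, 59, 60, 58, 20]
20 [22, 24, 22, 23, 18]
30 [14, 22, 27, 24, 24]
40 [14, 25, 29, 26, 22]
50 [19, 24, 29, 27, 24]
60 [17, 26, 25, 20, 28]
0.3 [526, 548, 13, 14, 6, 14, 6, 7, 7, 4, 5, 5, 4, -551, -722, -721, -718, -721, -721, -720, -719, -722, -651, -208, -721]
0.35 [14, 16, 13, 14, 15, 20, 7, 8, 7, 6, 6, 6, 19, 12, 12, 11, 7, 6, 6, 5, 6, 4, 2, -12, -22]
0.4 [7, 7, 6, 7, 19, 9, 8, 7, 86, 90, 7, 20, 22, 23, 13, 9, 6, 7, 22, 25, 7, 7, 8, 7, 6]
0.45 [8, 6, 7, 14, 16, 7, 9, 57, 60, 83, 72, 58, 38, 22, 29, 7, 25, 147, 151, 152, 8, 7, 7, 80, 79]
0.5 [105, 106, 105, 105, 11, 8, 40, 48, 28, 120, 159, 170, 156, 153, 49, 42, 153, 164, 177, 150, 22, 7, 7, 81, 80]
0.55 [106, 107, 105, 106, 6, 28, 27, 15, 24, 109, 179, 191, 180, 149, 51, 42, 26, 108, 23, 21, 7, 8, 10, 8, 7]
0.6 [105, 105, 106, 104, 7, 27, 29, 23, 62, 66, 174, 184, 167, 141, 28, 15, 7, 7, 7, 7, 7, 123, 137, 134, 136]
0.65 [106, 106, 105, 101, 17, 45, 102, 123, 122, 103, 119, 136, 94, 33, 25, 6, 7, 7, 9, 8, 7, 138, 138, 137, 136]
0.7 [9, 8, 9, 8, 23, 104, 114, 138, 136, 105, 104, 69, 265, 265, 265, 263, 87, 130, 143, 140, 120, 139, 137, 137, 136]
0.75 [160, 159, 160, 160, 24, 104, 113, 116, 128, 105, 77, 131, 267, 267, 267, 268, 243, 137, 142, 141, 135, 135, 137, 135, 138]
0.8 [238, 237, 238, 237, 11, 17, 61, 63, 34, 23, 19, 235, 267, 268, 269, 266, 235, 7, 143, 140, 136, 136, 137, 138, 137]
platen top [ 0.457 -0.268  0.108]
platen top [ 0.464 -0.246  0.104]
platen top [ 0.449 -0.3    0.106]
platen top [ 0.444 -0.316  0.105]
```

send_rows(
  fingers=[0.55, 0.55, 0.55, 0.55, 0.55, 0.55, 0.55, 0.55, 0.55, 0.55],
  dp=[
    [233, -366, 0],
    [233, -366, 0],
    [233, -366, 0],
    [233, -366, 0],
    [233, -366, 0],
    [233, -366, 0],
    [233, -366, 0],
    [233, -366, 0],
    [233, -366, 0],
    [233, -366, 0],
  ],
  turn=[
    [0, 0, -1.859],
    [0, 0, -1.859],
    [0, 0, -1.859],
    [0, 0, -1.859],
    [0, 0, -1.859],
    [0, 0, -1.859],
    [0, 0, -1.859],
    [0, 0, -1.859],
    [0, 0, -1.859],
    [0, 0, -1.859],
  ],
)

```text
time_s: 0.93
position: [0.4478, 0.2297, 0.2215]
tcp_rot: [[-0.002, 0.052, 0.999], [0.001, 0.999, -0.052], [-1.0, 0.001, -0.002]]
force: [0.8, 0.3, 0.6]
opening: 0.553
```

send_rows(
  fingers=[0.55, 0.55, 0.55, 0.55, 0.55, 0.55, 0.55, 0.55, 0.55],
  dp=[
    [9.7, -13.1, -10],
    [9.7, -13.1, -25],
    [9.7, -13.1, -45],
    [9.7, -13.1, -65],
    [9.7, -13.1, -85],
    [9.7, -13.1, -105],
    [9.7, -13.1, -115],
    [9.7, -13.1, -115],
    [9.7, -13.1, -115],
  ],
  turn=[
    [0, 0, -0.602],
    [0, 0, -0.602],
    [0, 0, -0.602],
    [0, 0, -0.602],
    [0, 0, -0.602],
    [0, 0, -0.602],
    [0, 0, -0.602],
    [0, 0, -0.602],
    [0, 0, -0.602],
  ],
)

```text
time_s: 1.68
position: [0.4573, 0.2166, 0.1063]
tcp_rot: [[-0.002, 0.608, 0.794], [0.001, 0.794, -0.608], [-1.0, -0.0, -0.003]]
force: [0.6, 0.1, -0.5]
opening: 0.549
```

Run:
```python
from rig import bot
from h import *
print(bot.read_state())
for n in('top','side'):
    c=bot.capture(n);pickle.dump(c,open(n+'1.pkl','wb'))
    if n=='top':crop(c,180,200,270,290,7,'pics/t1.png')
    else:crop(c,220,110,320,230,5,'pics/s1.png')
```

```text
{'time_s': 1.6833, 'joint_positions': array([ 12.61135639,  31.61959805, 105.03454278,   0.15184386,
        43.45444298,  49.96360912]), 'qvel': array([ 0.14762897, -1.52804219, -1.06093296,  0.00381558,  0.06591392,
        0.13823617]), 'tau': array([-5.67256298e-02, -3.68060231e+01, -9.93611634e+00,  5.25183720e-02,
       -6.63144005e-03, -2.51508784e-03]), 'position': array([0.45731818, 0.21663269, 0.10627728]), 'tcp_rot': array([[-2.24567517e-03,  6.08242820e-01,  7.93747837e-01],
       [ 1.36535716e-03,  7.93750964e-01, -6.08241353e-01],
       [-9.99996546e-01, -2.82163215e-04, -2.61297552e-03]]), 'force': array([ 0.59201528,  0.14117703, -0.48700523]), 'moment': array([-0.14642914,  0.07169682, -0.00375941]), 'opening': 0.54884132321296}
```

View pics/s1.png

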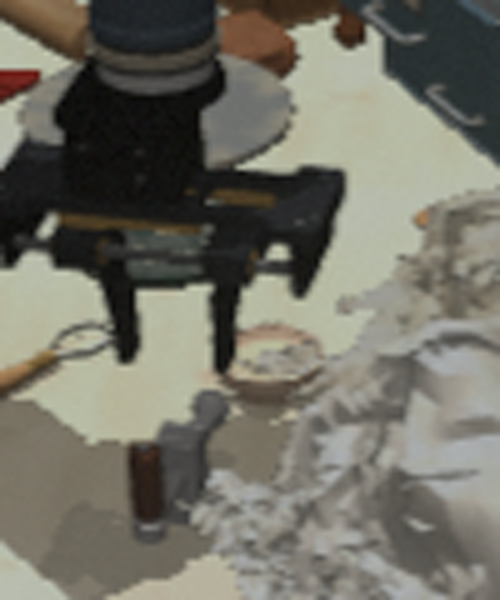

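View pics/t1.png

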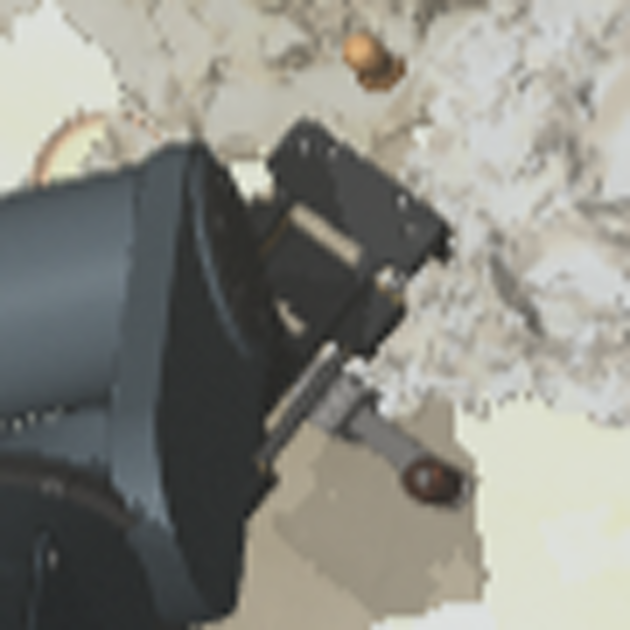

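send_rows(
  fingers=[0.55, 0.55, 0.55, 0.55, 0.55, 0.55, 0.55],
  dp=[
    [0.2, 0, -12],
    [0.2, 0, -28],
    [0.2, 0, -45],
    [0.2, 0, -60],
    [0.2, 0, -70],
    [0.2, 0, -72],
    [0.2, 0, -72],
  ],
  turn=[
    [0, 0, 0],
    [0, 0, 0],
    [0, 0, 0],
    [0, 0, 0],
    [0, 0, 0],
    [0, 0, 0],
    [0, 0, 0],
  ],
)

```text
time_s: 2.37
position: [0.4587, 0.217, 0.0355]
tcp_rot: [[0.001, 0.608, 0.794], [0.002, 0.794, -0.608], [-1.0, 0.002, -0.001]]
force: [-0.8, 1.1, 0.2]
opening: 0.551
```

Run:
```python
from rig import bot
from h import *
c=bot.capture('side');crop(c,220,130,320,230,6,'pics/s2.png')
```

```text
(no output)
```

View pics/s2.png

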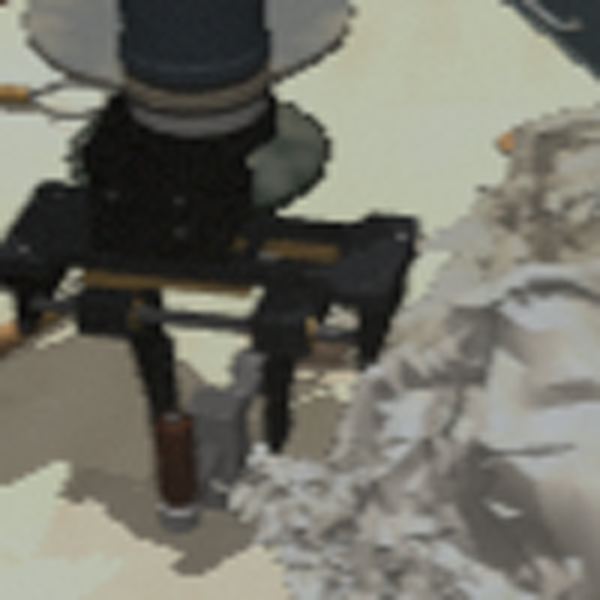

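send_rows(
  fingers=[0.2, 0.2, 0.2, 0.2, 0.2, 0.2, 0.2, 0.2],
  dp=[
    [0, 0, 0],
    [0, 0, 0],
    [0, 0, 0],
    [0, 0, 0],
    [0, 0, 0],
    [0, 0, 0],
    [0, 0, 0],
    [0, 0, 0],
  ],
  turn=[
    [0, 0, 0],
    [0, 0, 0],
    [0, 0, 0],
    [0, 0, 0],
    [0, 0, 0],
    [0, 0, 0],
    [0, 0, 0],
    [0, 0, 0],
  ],
)

```text
time_s: 3.08
position: [0.4589, 0.2172, 0.0363]
tcp_rot: [[0.002, 0.608, 0.794], [0.002, 0.794, -0.608], [-1.0, 0.003, 0.0]]
force: [-1.3, -0.5, 5.1]
opening: 0.302
```

send_rows(
  fingers=[0.1, 0.1, 0.1, 0.1, 0.1, 0.1, 0.1, 0.1, 0.1, 0.1],
  dp=[
    [0, 0, 10],
    [0, 0, 35],
    [0, 0, 65],
    [0, 0, 100],
    [0, 0, 135],
    [0, 0, 170],
    [0, 0, 200],
    [0, -20, 225],
    [0, -40, 240],
    [0, -60, 245],
  ],
  turn=[
    [0, 0, 0],
    [0, 0, 0],
    [0, 0, 0],
    [0, 0, 0],
    [0, 0, 0],
    [0, 0, 0],
    [0, 0, 0],
    [0, 0, 0],
    [0, 0, 0],
    [0, 0, 0],
  ],
)

```text
time_s: 3.92
position: [0.4599, 0.1567, 0.2843]
tcp_rot: [[0.007, 0.607, 0.795], [0.003, 0.795, -0.607], [-1.0, 0.007, 0.004]]
force: [0.4, 0.5, -3.0]
opening: 0.298
```

send_rows(
  fingers=[0.1, 0.1, 0.1, 0.1, 0.1, 0.1, 0.1, 0.1, 0.1, 0.1],
  dp=[
    [0, -20, 0],
    [0, -50, 0],
    [5, -85, 0],
    [5, -120, 0],
    [10, -155, 0],
    [10, -190, 0],
    [15, -225, 0],
    [15, -260, 0],
    [20, -295, 0],
    [20, -330, 0],
  ],
  turn=[
    [0, 0, 0],
    [0, 0, 0],
    [0, 0, 0],
    [0, 0, 0],
    [0, 0, 0],
    [0, 0, 0],
    [0, 0, 0],
    [0, 0, 0],
    [0, 0, 0],
    [0, 0, 0],
  ],
)

```text
time_s: 4.75
position: [0.4795, -0.1749, 0.2841]
tcp_rot: [[0.007, 0.607, 0.794], [0.003, 0.794, -0.607], [-1.0, 0.007, 0.004]]
force: [1.4, 0.3, -3.2]
opening: 0.302
```

send_rows(
  fingers=[0.1, 0.1, 0.1, 0.1, 0.1, 0.1, 0.1, 0.1],
  dp=[
    [2, -30, 0],
    [4, -60, 0],
    [5, -85, 0],
    [5, -100, 0],
    [5, -107, -10],
    [5, -107, -25],
    [5, -107, -35],
    [5, -107, -35],
  ],
  turn=[
    [0, 0, 0],
    [0, 0, 0],
    [0, 0, 0],
    [0, 0, 0],
    [0, 0, 0],
    [0, 0, 0],
    [0, 0, 0],
    [0, 0, 0],
  ],
)

```text
time_s: 5.42
position: [0.4824, -0.2791, 0.2458]
tcp_rot: [[0.001, 0.607, 0.795], [0.009, 0.795, -0.607], [-1.0, 0.008, -0.004]]
force: [0.3, 0.6, -3.5]
opening: 0.301
```

Run:
```python
from rig import bot
from h import *
s=bot.read_state();print(s['position'],s['joint_positions'],s['force'],s['moment'])
for n in('top','side'):
    c=bot.capture(n);pickle.dump(c,open(n+'3.pkl','wb'))
    if n=='top':crop(c,340,200,440,290,7,'pics/t3.png')
    else:crop(c,290,180,390,290,6,'pics/s3.png')
```

```text
[ 0.4824283  -0.27914764  0.24582768] [-41.77715712  23.51085237  90.22375803   0.4577533   66.54108813
  -4.59470793] [ 0.32244673  0.57251105 -3.46187355] [-0.05912671  0.16211575  0.03822617]
```

View pics/s3.png

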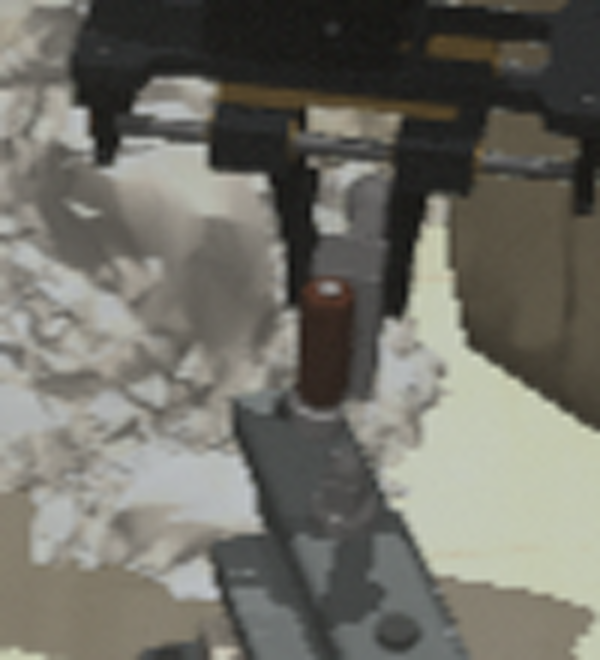

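View pics/t3.png

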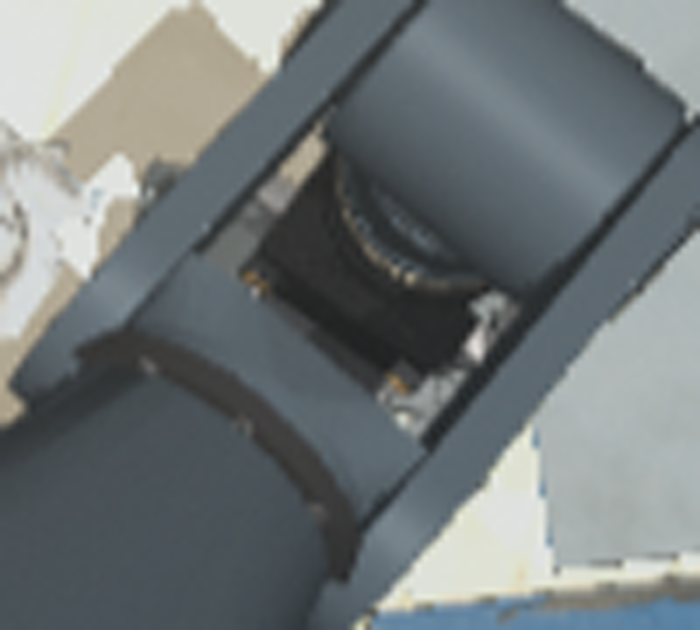

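Run:
```python
from h import *
np.set_printoptions(precision=4,suppress=True)
s=load('side3');s0=load('side0');t0=load('top0')
S=lambda a,b:(290+(a+.5)/6-.5,180+(b+.5)/6-.5)
zu=.2458-.036
k=atz(s,*S(327,288),zu+.086);b=atz(s,*S(369,207),zu+.033)
print('knob',k,'ball',b,'mid',(k+b)/2,np.hypot(*(k-b)[:2]),np.degrees(np.arctan2(*(k-b)[1::-1])))
# predicted pixels for model w/ hub at TCP
a=np.arctan2(-.795,-.607)
for d in(0,):
  h=np.array([.4824,-.2791])
  for r,z in((.065,.086),(-.065,.033)):
    u,v=proj(s,[h[0]+r*np.cos(a),h[1]+r*np.sin(a),zu+z]);print('pred crop px',(u-290)*6+2.5,(v-180)*6+2.5)
for z,n in((.1765,'nose'),(.152,'collar')):
  for x,y in((.485,-.280),):
    u,v=proj(s0,[x,y,z]);print(n,'pred s0 crop',(u-300)*6+2.5,(v-230)*6+2.5)
    u,v=proj(t0,[x,y,z]);print(n,'pred t0 crop',(u-340)*8+3.5,(v-205)*8+3.5)
crop(s0,335,250,360,275,24,'pics/s0n.png');crop(t0,375,225,405,255,20,'pics/t0n.png')
```

```text
knob [ 0.4477 -0.3289  0.2958] ball [ 0.5243 -0.2248  0.2428] mid [ 0.486  -0.2768  0.2693] 0.12927329282241656 -126.35988823349993
pred crop px 317.4405222434559 294.53853541671066
pred crop px 366.7269220926387 212.2359387271331
nose pred s0 crop 283.65579529301544 155.57761455697243
nose pred t0 crop 399.22541816015064 278.3226066159971
collar pred s0 crop 281.8260458423275 206.92589744644522
collar pred t0 crop 391.77863997035547 286.98801507904204
```

View pics/s0n.png

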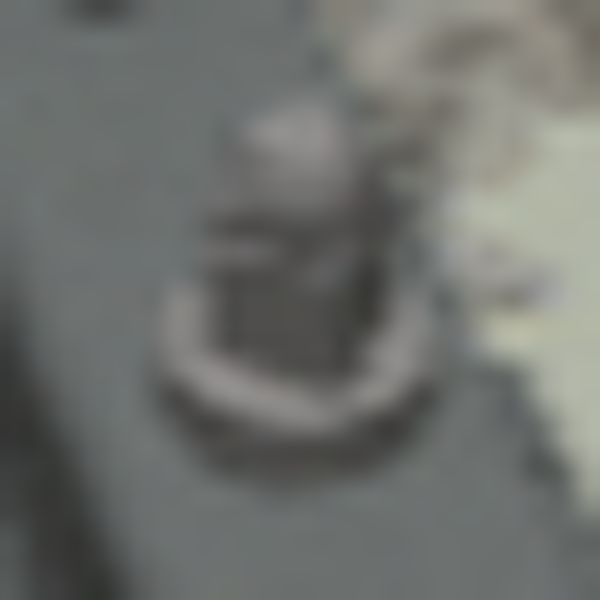

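View pics/t0n.png

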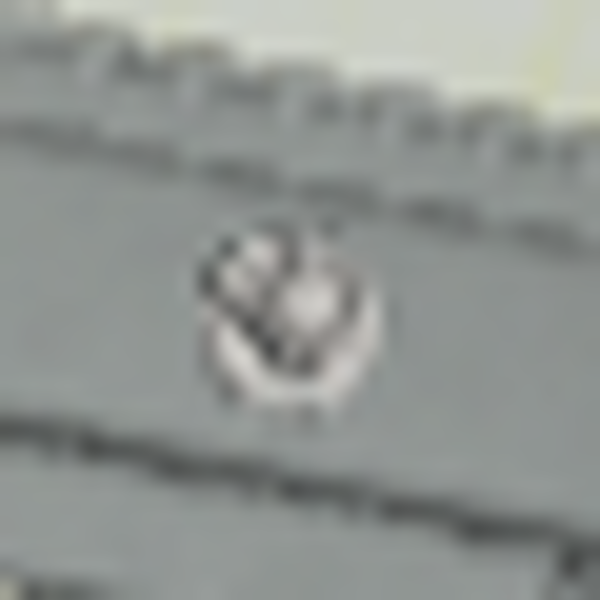

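Run:
```python
from h import *
np.set_printoptions(precision=4,suppress=True,linewidth=150)
s=load('side3');s0=load('side0');t0=load('top0')
def cloud(c):
    v,u=np.mgrid[0:480,0:640];K=c['mtx'];d=np.stack([(u-K[0,2])/K[0,0],-(v-K[1,2])/K[1,1],-np.ones(u.shape)],-1)@np.array(c['orientation']).T
    return np.array(c['origin'])+d*c['z_map'][...,None]
for n,c in(('s0',s0),('t0',t0)):
    p=cloud(c).reshape(-1,3)
    m=(abs(p[:,0]-.485)<.1)&(abs(p[:,1]+.28)<.1)&(abs(p[:,2]-.144)<.006)
    print(n,'bridge top z',np.median(p[m,2]),m.sum())
    q=p[m&(np.hypot(p[:,0]-.485,p[:,1]+.28)>.03)]
    r=cv2.minAreaRect((q[:,:2]*1000).astype(np.float32));print(r)
    m=(abs(p[:,0]-.43)<.04)&(abs(p[:,1]-.32)<.05);print('table',np.median(p[m,2]),p[m,2].std())
    m=(np.hypot(p[:,0]-.485,p[:,1]+.28)<.02)&(p[:,2]>.149);print(p[m])
p=cloud(s)
print('knob',p[180+46:180+52,290+54-3:290+54+4].reshape(-1,3)[::3])
```

```text
s0 bridge top z 0.1444836558615975 855
((483.9782409667969, -280.4118347167969), (182.76995849609375, 44.4523811340332), 77.46880340576172)
table 0.0012518063753750308 0.002551722455445448
[[ 0.4885 -0.2745  0.1757]
 [ 0.4803 -0.2798  0.1795]
 [ 0.4823 -0.2808  0.1794]
 [ 0.4856 -0.2795  0.1774]
 [ 0.4886 -0.2788  0.1759]
 [ 0.4809 -0.2745  0.1727]
 [ 0.48   -0.2805  0.1772]
 [ 0.4831 -0.2795  0.1755]
 [ 0.4849 -0.2809  0.1758]
 [ 0.4856 -0.2841  0.1778]
 [ 0.4901 -0.2808  0.1739]
 [ 0.48   -0.276   0.1713]
 [ 0.4786 -0.2831  0.1767]
 [ 0.4797 -0.2855  0.178 ]
 [ 0.4823 -0.2856  0.1771]
 [ 0.4845 -0.2862  0.1768]
 [ 0.4873 -0.2858  0.1755]
 [ 0.4911 -0.2836  0.1726]
 [ 0.4775 -0.2762  0.1694]
 [ 0.4768 -0.2818  0.1736]
 [ 0.4801 -0.2805  0.1715]
 [ 0.4817 -0.2823  0.1722]
 [ 0.4821 -0.286   0.1747]
 [ 0.486  -0.2838  0.1718]
 [ 0.4879 -0.2849  0.1719]
 [ 0.4929 -0.2809  0.1673]
 [ 0.4762 -0.2786  0.1687]
 [ 0.4773 -0.2811  0.1701]
 [ 0.4794 -0.282   0.17  ]
 [ 0.4797 -0.2859  0.1727]
 [ 0.4817 -0.2869  0.1726]
 [ 0.4858 -0.2843  0.1693]
 [ 0.4866 -0.2873  0.1711]
 [ 0.4927 -0.2813  0
[... 3718 characters left out ...]
  -0.2925  0.1538]
 [ 0.4774 -0.2722  0.1545]
 [ 0.4775 -0.2753  0.1527]
 [ 0.4777 -0.2783  0.151 ]
 [ 0.4764 -0.2801  0.161 ]
 [ 0.4776 -0.2842  0.1504]
 [ 0.4776 -0.2871  0.1504]
 [ 0.4769 -0.2893  0.1558]
 [ 0.4747 -0.2811  0.1513]
 [ 0.4741 -0.2835  0.1555]
 [ 0.4742 -0.2865  0.1548]
 [ 0.4747 -0.2929  0.1493]]
knob [[ 0.466  -0.2834  0.2653]
 [ 0.4497 -0.3248  0.2965]
 [ 0.4777 -0.2886  0.2649]
 [ 0.4436 -0.3315  0.3002]
 [ 0.4513 -0.3303  0.297 ]
 [ 0.4421 -0.3302  0.2974]
 [ 0.4494 -0.3297  0.2948]
 [ 0.4394 -0.331   0.2963]
 [ 0.4444 -0.3344  0.2968]
 [ 0.4511 -0.3349  0.295 ]
 [ 0.4411 -0.3362  0.2965]
 [ 0.4462 -0.3396  0.2971]
 [ 0.4381 -0.3376  0.296 ]
 [ 0.4445 -0.3386  0.2945]]
```

send_rows(
  fingers=[0.1, 0.1, 0.1, 0.1, 0.1],
  dp=[
    [1.6, -2, -8],
    [1.6, -2, -16],
    [1.6, -2, -24],
    [1.6, -2, -29],
    [1.6, -2, -29],
  ],
  turn=[
    [0, 0, 0],
    [0, 0, 0],
    [0, 0, 0],
    [0, 0, 0],
    [0, 0, 0],
  ],
)

```text
time_s: 5.93
position: [0.4849, -0.2816, 0.2177]
tcp_rot: [[0.003, 0.606, 0.795], [0.007, 0.795, -0.606], [-1.0, 0.007, -0.002]]
force: [-0.6, 0.1, -3.1]
opening: 0.3
```

Run:
```python
from rig import bot
from h import *
s=bot.read_state();print(s['position'],s['force'],s['moment'])
c=bot.capture('side');pickle.dump(c,open('side4.pkl','wb'));crop(c,310,200,380,280,8,'pics/s4.png')
```

```text
[ 0.48487114 -0.28156277  0.21766402] [-0.59527584  0.13048714 -3.14098434] [-0.0835821   0.10856832  0.01411487]
```

View pics/s4.png

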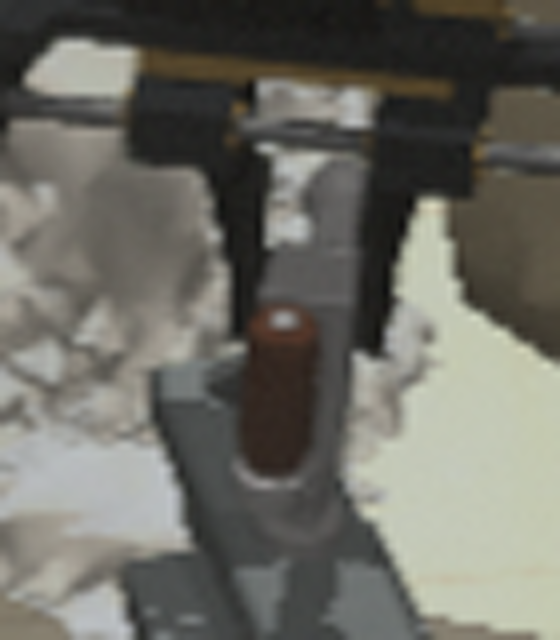

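send_rows(
  fingers=[0.1, 0.1, 0.1, 0.1, 0.1, 0.1, 0.1],
  dp=[
    [-0.8, 0.4, -2],
    [-0.8, 0.4, -4],
    [-0.8, 0.4, -5],
    [-0.8, 0.4, -6],
    [-0.8, 0.4, -7],
    [-0.8, 0.4, -8],
    [-0.8, 0.4, -8],
  ],
  turn=[
    [0, 0, 0],
    [0, 0, 0],
    [0, 0, 0],
    [0, 0, 0],
    [0, 0, 0],
    [0, 0, 0],
    [0, 0, 0],
  ],
)

```text
time_s: 6.57
position: [0.4844, -0.2815, 0.2102]
tcp_rot: [[0.004, 0.606, 0.795], [0.006, 0.795, -0.606], [-1.0, 0.007, -0.001]]
force: [0.1, 0.3, -2.8]
opening: 0.297
```

send_rows(
  fingers=[0.1, 0.1, 0.1, 0.1, 0.1, 0.1],
  dp=[
    [0, 0, -1],
    [0, 0, -2],
    [0, 0, -3],
    [0, 0, -4],
    [0, 0, -5],
    [0, 0, -5],
  ],
  turn=[
    [0, 0, 0],
    [0, 0, 0],
    [0, 0, 0],
    [0, 0, 0],
    [0, 0, 0],
    [0, 0, 0],
  ],
)

```text
time_s: 7.07
position: [0.4845, -0.2816, 0.2055]
tcp_rot: [[0.004, 0.606, 0.795], [0.006, 0.795, -0.606], [-1.0, 0.007, -0.0]]
force: [-0.8, 0.1, -0.7]
opening: 0.299
```

send_rows(
  fingers=[0.1, 0.1, 0.1, 0.1, 0.1, 0.1, 0.1, 0.1],
  dp=[
    [0, 0, -0.7],
    [0, 0, -1.2],
    [0, 0, -1.2],
    [0, 0, -1.2],
    [0, 0, -1.2],
    [0, 0, -1.2],
    [0, 0, -1.2],
    [0, 0, -1.2],
  ],
  turn=[
    [0, 0, 0],
    [0, 0, 0],
    [0, 0, -0.03],
    [0, 0, -0.06],
    [0, 0, -0.09],
    [0, 0, -0.12],
    [0, 0, -0.15],
    [0, 0, -0.18],
  ],
)

```text
time_s: 7.73
position: [0.4845, -0.2815, 0.2039]
tcp_rot: [[0.005, 0.74, 0.673], [0.005, 0.673, -0.74], [-1.0, 0.007, -0.001]]
force: [0.2, -0.7, -3.1]
opening: 0.302
```

send_rows(
  fingers=[0.1, 0.1, 0.1, 0.1, 0.1, 0.1],
  dp=[
    [0, 0, -0.7],
    [0, 0, -1.4],
    [0, 0, -2],
    [0, 0, -2.6],
    [0, 0, -3.2],
    [0, 0, -3.2],
  ],
  turn=[
    [0, 0, 0],
    [0, 0, 0],
    [0, 0, 0],
    [0, 0, 0],
    [0, 0, 0],
    [0, 0, 0],
  ],
)

```text
time_s: 8.23
position: [0.4848, -0.2817, 0.2006]
tcp_rot: [[0.006, 0.74, 0.673], [0.005, 0.673, -0.74], [-1.0, 0.008, -0.0]]
force: [1.4, -0.2, -3.2]
opening: 0.298
```

send_rows(
  fingers=[0.1, 0.1, 0.1, 0.1, 0.1],
  dp=[
    [0, 0, -0.8],
    [0, 0, -1.6],
    [0, 0, -2.4],
    [0, 0, -3],
    [0, 0, -3],
  ],
  turn=[
    [0, 0, 0],
    [0, 0, 0],
    [0, 0, 0],
    [0, 0, 0],
    [0, 0, 0],
  ],
)

```text
time_s: 8.65
position: [0.4848, -0.2817, 0.1975]
tcp_rot: [[0.006, 0.74, 0.673], [0.005, 0.673, -0.74], [-1.0, 0.008, -0.0]]
force: [0.8, -0.4, -2.2]
opening: 0.304
```

send_rows(
  fingers=[0.1, 0.1, 0.1, 0.1, 0.1, 0.1],
  dp=[
    [0, 0, -0.9],
    [0, 0, -1.8],
    [0, 0, -2.7],
    [0, 0, -3.6],
    [0, 0, -4.5],
    [0, 0, -4.5],
  ],
  turn=[
    [0, 0, 0],
    [0, 0, 0],
    [0, 0, 0],
    [0, 0, 0],
    [0, 0, 0],
    [0, 0, 0],
  ],
)

```text
time_s: 9.15
position: [0.4849, -0.2817, 0.1928]
tcp_rot: [[0.006, 0.74, 0.673], [0.005, 0.673, -0.74], [-1.0, 0.008, -0.0]]
force: [1.4, -0.7, -3.4]
opening: 0.302
```

send_rows(
  fingers=[0.1, 0.1, 0.1, 0.1, 0.1, 0.1, 0.1],
  dp=[
    [0, 0, -0.9],
    [0, 0, -1.8],
    [0, 0, -2.7],
    [0, 0, -3.6],
    [0, 0, -4.3],
    [0, 0, -5],
    [0, 0, -5],
  ],
  turn=[
    [0, 0, 0],
    [0, 0, 0],
    [0, 0, 0],
    [0, 0, 0],
    [0, 0, 0],
    [0, 0, 0],
    [0, 0, 0],
  ],
)

```text
time_s: 9.73
position: [0.4849, -0.2817, 0.1883]
tcp_rot: [[0.006, 0.74, 0.673], [0.005, 0.673, -0.74], [-1.0, 0.008, 0.0]]
force: [0.2, 0.7, 1.6]
opening: 0.299
```

send_rows(
  fingers=[0.45, 0.45, 0.45, 0.45, 0.45, 0.45],
  dp=[
    [0, 0, 0.3],
    [0, 0, 0.3],
    [0, 0, 0.3],
    [0, 0, 0.3],
    [0, 0, 0.3],
    [0, 0, 0.3],
  ],
  turn=[
    [0, 0, 0],
    [0, 0, 0],
    [0, 0, 0],
    [0, 0, 0],
    [0, 0, 0],
    [0, 0, 0],
  ],
)

```text
time_s: 10.23
position: [0.4849, -0.2817, 0.1885]
tcp_rot: [[0.006, 0.74, 0.673], [0.005, 0.673, -0.74], [-1.0, 0.008, 0.0]]
force: [1.9, 0.4, 0.9]
opening: 0.448
```

send_rows(
  fingers=[0.45, 0.45, 0.45, 0.45, 0.45, 0.45, 0.45, 0.45, 0.45],
  dp=[
    [0, 0, 10],
    [0, 0, 30],
    [0, 0, 55],
    [0, 0, 75],
    [0, 0, 80],
    [-20, -18, 80],
    [-40, -36, 80],
    [-48, -43.7, 80],
    [-48, -43.7, 80],
  ],
  turn=[
    [0, 0, 0],
    [0, 0, 0],
    [0, 0, 0],
    [0, 0, 0],
    [0, 0, 0],
    [0, 0, 0],
    [0, 0, 0],
    [0, 0, 0],
    [0, 0, 0],
  ],
)

```text
time_s: 10.98
position: [0.4354, -0.3266, 0.2683]
tcp_rot: [[0.005, 0.742, 0.67], [0.005, 0.67, -0.742], [-1.0, 0.007, -0.001]]
force: [0.4, 0.7, 0.3]
opening: 0.451
```

Run:
```python
from rig import bot
from h import *
s=bot.read_state();print(s['position'],s['force'],s['moment'],s['joint_positions'])
c=bot.capture('side');pickle.dump(c,open('side5.pkl','wb'));crop(c,300,190,390,290,6,'pics/s5.png')
```

```text
[ 0.43536171 -0.32663522  0.2682574 ] [0.39208465 0.65739589 0.25989119] [-0.12469605  0.15077055 -0.02071773] [-48.88681139  20.91932061  90.58264795   0.44909385  68.53669491
  -1.13947765]
```

View pics/s5.png

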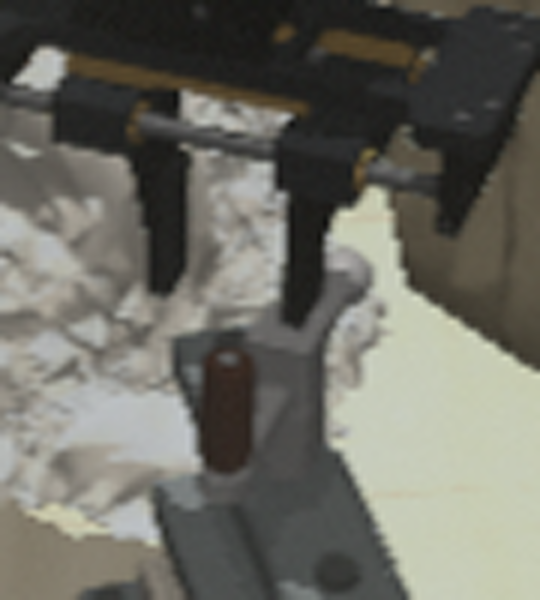

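send_rows(
  fingers=[0.45, 0.45, 0.45, 0.45, 0.45, 0.45, 0.45],
  dp=[
    [1.4, 1.2, -12],
    [1.4, 1.2, -28],
    [1.4, 1.2, -45],
    [1.4, 1.2, -58],
    [1.4, 1.2, -66],
    [1.4, 1.2, -70],
    [1.4, 1.2, -70],
  ],
  turn=[
    [0, 0, 0],
    [0, 0, 0],
    [0, 0, 0],
    [0, 0, 0],
    [0, 0, 0],
    [0, 0, 0],
    [0, 0, 0],
  ],
)

```text
time_s: 11.62
position: [0.4379, -0.3236, 0.1973]
tcp_rot: [[0.005, 0.741, 0.671], [0.008, 0.671, -0.741], [-1.0, 0.009, -0.003]]
force: [-0.2, -0.3, -0.1]
opening: 0.45
```

send_rows(
  fingers=[0.1, 0.1, 0.1, 0.1, 0.1, 0.1],
  dp=[
    [0, 0, 0],
    [0, 0, 0],
    [0, 0, 0],
    [0, 0, 0],
    [0, 0, 0],
    [0, 0, 0],
  ],
  turn=[
    [0, 0, 0],
    [0, 0, 0],
    [0, 0, 0],
    [0, 0, 0],
    [0, 0, 0],
    [0, 0, 0],
  ],
)

```text
time_s: 12.12
position: [0.4381, -0.3239, 0.1978]
tcp_rot: [[0.006, 0.741, 0.671], [0.007, 0.671, -0.741], [-1.0, 0.009, -0.002]]
force: [-0.8, 0.7, 2.1]
opening: 0.221
```

```bash
cat > w.py <<'E'
import sys,numpy as np
from rig import bot
# usage: step_deg n [cx cy]
st=float(sys.argv[1]);n=int(sys.argv[2]);C=np.array([float(sys.argv[3]),float(sys.argv[4])]) if len(sys.argv)>3 else np.array([.4864,-.2804])
s=bot.read_state();p=s['position'];d=p[:2]-C;th=np.arctan2(d[1],d[0])
er=d/np.hypot(*d);et=np.array([er[1],-er[0]]);f=s['force'][:2]
print('t',s['time_s'],'th',np.degrees(th).round(2),'r',(np.hypot(*d)*1000).round(2),'z',(p[2]*1000).round(2),'Fr',(f@er).round(1),'Ftang(cw+)',(f@et).round(1),'Fz',s['force'][2].round(1),'open',round(s['opening'],3))
o=[]
for k in range(1,n+1):
    a=th-np.radians(st*k); q=(C+.065*np.array([np.cos(a),np.sin(a)])-p[:2])*1000
    o.append([round(float(q[0]),1),round(float(q[1]),1),round(float((.1975-p[2])*1000),1)])
print(o)
E
python3 w.py 5 8
```

```text
t 12.1167 th -138.01 r 65.01 z 197.82 Fr 0.2 Ftang(cw+) 1.1 Fz 2.1 open 0.221
[[-3.6, 4.4, -0.3], [-6.8, 9.1, -0.3], [-9.6, 14.0, -0.3], [-12.0, 19.2, -0.3], [-13.8, 24.5, -0.3], [-15.3, 30.0, -0.3], [-16.2, 35.6, -0.3], [-16.6, 41.2, -0.3]]
```

send_rows(
  fingers=[0.1, 0.1, 0.1, 0.1, 0.1, 0.1, 0.1, 0.1],
  dp=[
    [-3.6, 4.4, -0.3],
    [-6.8, 9.1, -0.3],
    [-9.6, 14, -0.3],
    [-12, 19.2, -0.3],
    [-13.8, 24.5, -0.3],
    [-15.3, 30, -0.3],
    [-16.2, 35.6, -0.3],
    [-16.6, 41.2, -0.3],
  ],
  turn=[
    [0, 0, 0],
    [0, 0, 0],
    [0, 0, 0],
    [0, 0, 0],
    [0, 0, 0],
    [0, 0, 0],
    [0, 0, 0],
    [0, 0, 0],
  ],
)

```text
time_s: 12.78
position: [0.4211, -0.2848, 0.1982]
tcp_rot: [[0.005, 0.741, 0.672], [0.001, 0.672, -0.741], [-1.0, 0.005, 0.003]]
force: [-3.2, -5.4, 3.0]
opening: 0.223
```

```bash
python3 w.py 6 10
```

```text
t 12.7833 th -176.11 r 65.48 z 198.22 Fr 3.6 Ftang(cw+) -5.2 Fz 3.0 open 0.223
[[0.4, 6.8, -0.7], [1.0, 13.6, -0.7], [2.3, 20.3, -0.7], [4.3, 26.8, -0.7], [7.0, 33.0, -0.7], [10.3, 39.0, -0.7], [14.2, 44.6, -0.7], [18.7, 49.7, -0.7], [23.6, 54.3, -0.7], [29.1, 58.4, -0.7]]
```

send_rows(
  fingers=[0.1, 0.1, 0.1, 0.1, 0.1, 0.1, 0.1, 0.1, 0.1, 0.1],
  dp=[
    [0.4, 6.8, -0.7],
    [1.0, 13.6, -0.7],
    [2.3, 20.3, -0.7],
    [4.3, 26.8, -0.7],
    [7.0, 33.0, -0.7],
    [10.3, 39.0, -0.7],
    [14.2, 44.6, -0.7],
    [18.7, 49.7, -0.7],
    [23.6, 54.3, -0.7],
    [29.1, 58.4, -0.7],
  ],
  turn=[
    [0, 0, 0],
    [0, 0, 0],
    [0, 0, 0],
    [0, 0, 0],
    [0, 0, 0],
    [0, 0, 0],
    [0, 0, 0],
    [0, 0, 0],
    [0, 0, 0],
    [0, 0, 0],
  ],
)

```text
time_s: 13.62
position: [0.4478, -0.2259, 0.1977]
tcp_rot: [[0.0, 0.74, 0.673], [0.001, 0.673, -0.74], [-1.0, 0.001, -0.0]]
force: [-5.4, -2.7, 5.0]
opening: 0.218
```

```bash
python3 w.py 7 10
```

```text
t 13.6167 th 125.33 r 66.76 z 197.67 Fr 1.0 Ftang(cw+) -6.0 Fz 5.0 open 0.218
[[7.8, 2.8, -0.2], [15.0, 6.1, -0.2], [22.5, 8.5, -0.2], [30.3, 10.0, -0.2], [38.2, 10.5, -0.2], [46.2, 10.1, -0.2], [54.0, 8.7, -0.2], [61.5, 6.4, -0.2], [68.8, 3.1, -0.2], [75.6, -1.0, -0.2]]
```

```bash
python3 w.py 7 10 .4855 -.2793
```

```text
t 13.6167 th 125.24 r 65.34 z 197.67 Fr 0.9 Ftang(cw+) -6.0 Fz 5.0 open 0.218
[[6.9, 3.9, -0.2], [14.2, 7.2, -0.2], [21.7, 9.6, -0.2], [29.5, 11.1, -0.2], [37.4, 11.6, -0.2], [45.4, 11.2, -0.2], [53.2, 9.8, -0.2], [60.7, 7.4, -0.2], [68.0, 4.2, -0.2], [74.8, 0.0, -0.2]]
```

send_rows(
  fingers=[0.1, 0.1, 0.1, 0.1, 0.1, 0.1, 0.1, 0.1, 0.1, 0.1],
  dp=[
    [6.9, 3.9, -0.2],
    [14.2, 7.2, -0.2],
    [21.7, 9.6, -0.2],
    [29.5, 11.1, -0.2],
    [37.4, 11.6, -0.2],
    [45.4, 11.2, -0.2],
    [53.2, 9.8, -0.2],
    [60.7, 7.4, -0.2],
    [68.0, 4.2, -0.2],
    [74.8, 0.0, -0.2],
  ],
  turn=[
    [0, 0, 0],
    [0, 0, 0],
    [0, 0, 0],
    [0, 0, 0],
    [0, 0, 0],
    [0, 0, 0],
    [0, 0, 0],
    [0, 0, 0],
    [0, 0, 0],
    [0, 0, 0],
  ],
)

```text
time_s: 14.45
position: [0.5194, -0.2229, 0.1972]
tcp_rot: [[-0.007, 0.739, 0.674], [0.006, 0.674, -0.739], [-1.0, -0.001, -0.01]]
force: [-4.3, 3.6, 5.8]
opening: 0.221
```

```bash
python3 w.py 8 10 .4855 -.2793
```

```text
t 14.45 th 58.99 r 65.85 z 197.16 Fr 0.9 Ftang(cw+) -5.6 Fz 5.8 open 0.221
[[7.0, -5.9, 0.3], [13.6, -12.1, 0.3], [19.3, -19.2, 0.3], [24.0, -26.9, 0.3], [27.5, -35.3, 0.3], [29.9, -44.1, 0.3], [31.0, -53.1, 0.3], [30.8, -62.1, 0.3], [29.4, -71.1, 0.3], [26.7, -79.7, 0.3]]
```

send_rows(
  fingers=[0.1, 0.1, 0.1, 0.1, 0.1, 0.1, 0.1, 0.1, 0.1, 0.1],
  dp=[
    [7.0, -5.9, 0.2],
    [13.6, -12.1, 0.2],
    [19.3, -19.2, 0.2],
    [24.0, -26.9, 0.2],
    [27.5, -35.3, 0.2],
    [29.9, -44.1, 0.2],
    [31.0, -53.1, 0.2],
    [30.8, -62.1, 0.2],
    [29.4, -71.1, 0.2],
    [26.7, -79.7, 0.2],
  ],
  turn=[
    [0, 0, 0],
    [0, 0, 0],
    [0, 0, 0],
    [0, 0, 0],
    [0, 0, 0],
    [0, 0, 0],
    [0, 0, 0],
    [0, 0, 0],
    [0, 0, 0],
    [0, 0, 0],
  ],
)

```text
time_s: 15.28
position: [0.5475, -0.2996, 0.1976]
tcp_rot: [[-0.004, 0.739, 0.673], [0.012, 0.673, -0.739], [-1.0, 0.005, -0.011]]
force: [3.2, 4.8, 3.0]
opening: 0.219
```

```bash
python3 w.py 8 10 .4855 -.2793
```

```text
t 15.2833 th -18.15 r 65.26 z 197.63 Fr 1.5 Ftang(cw+) -5.5 Fz 3.0 open 0.219
[[-3.7, -8.3, -0.1], [-8.2, -16.2, -0.1], [-13.8, -23.3, -0.1], [-20.4, -29.6, -0.1], [-27.7, -34.9, -0.1], [-35.7, -39.1, -0.1], [-44.3, -42.2, -0.1], [-53.1, -44.1, -0.1], [-62.2, -44.7, -0.1], [-71.2, -44.0, -0.1]]
```

send_rows(
  fingers=[0.1, 0.1, 0.1, 0.1, 0.1, 0.1, 0.1, 0.1, 0.1, 0.1],
  dp=[
    [-3.7, -8.3, -0.1],
    [-8.2, -16.2, -0.1],
    [-13.8, -23.3, -0.1],
    [-20.4, -29.6, -0.1],
    [-27.7, -34.9, -0.1],
    [-35.7, -39.1, -0.1],
    [-44.3, -42.2, -0.1],
    [-53.1, -44.1, -0.1],
    [-62.2, -44.7, -0.1],
    [-71.2, -44.0, -0.1],
  ],
  turn=[
    [0, 0, 0],
    [0, 0, 0],
    [0, 0, 0],
    [0, 0, 0],
    [0, 0, 0],
    [0, 0, 0],
    [0, 0, 0],
    [0, 0, 0],
    [0, 0, 0],
    [0, 0, 0],
  ],
)

```text
time_s: 16.12
position: [0.4786, -0.344, 0.1979]
tcp_rot: [[0.003, 0.74, 0.673], [0.01, 0.673, -0.74], [-1.0, 0.009, -0.005]]
force: [6.1, -0.9, -2.2]
opening: 0.221
```

```bash
python3 w.py 8 10 .4855 -.2793
```

```text
t 16.1167 th -96.06 r 65.01 z 197.94 Fr 0.2 Ftang(cw+) -6.1 Fz -2.2 open 0.221
[[-8.9, 1.6, -0.4], [-17.5, 4.4, -0.4], [-25.7, 8.4, -0.4], [-33.2, 13.5, -0.4], [-39.9, 19.5, -0.4], [-45.8, 26.5, -0.4], [-50.6, 34.2, -0.4], [-54.2, 42.5, -0.4], [-56.7, 51.2, -0.4], [-58.0, 60.2, -0.4]]
```

send_rows(
  fingers=[0.1, 0.1, 0.1, 0.1, 0.1, 0.1, 0.1, 0.1, 0.1, 0.1],
  dp=[
    [-8.9, 1.6, -1.2],
    [-17.5, 4.4, -1.2],
    [-25.7, 8.4, -1.2],
    [-33.2, 13.5, -1.2],
    [-39.9, 19.5, -1.2],
    [-45.8, 26.5, -1.2],
    [-50.6, 34.2, -1.2],
    [-54.2, 42.5, -1.2],
    [-56.7, 51.2, -1.2],
    [-58.0, 60.2, -1.2],
  ],
  turn=[
    [0, 0, 0],
    [0, 0, 0],
    [0, 0, 0],
    [0, 0, 0],
    [0, 0, 0],
    [0, 0, 0],
    [0, 0, 0],
    [0, 0, 0],
    [0, 0, 0],
    [0, 0, 0],
  ],
)

```text
time_s: 16.95
position: [0.421, -0.2864, 0.198]
tcp_rot: [[0.005, 0.739, 0.673], [0.002, 0.673, -0.739], [-1.0, 0.005, 0.002]]
force: [-1.0, -6.0, 2.2]
opening: 0.224
```

```bash
python3 w.py 8 10 .4855 -.2793
python3 - <<'E'
from rig import bot
from h import *
c=bot.capture('side');pickle.dump(c,open('side6.pkl','wb'));crop(c,300,190,400,350,5,'pics/s6.png')
E
```

```text
t 16.95 th -173.69 r 64.87 z 197.98 Fr 1.6 Ftang(cw+) -5.9 Fz 2.2 open 0.224
[[-0.5, 9.0, -0.5], [0.4, 18.1, -0.5], [2.5, 26.9, -0.5], [5.9, 35.3, -0.5], [10.4, 43.2, -0.5], [15.9, 50.4, -0.5], [22.4, 56.7, -0.5], [29.7, 62.1, -0.5], [37.7, 66.4, -0.5], [46.2, 69.5, -0.5]]
```

View pics/s6.png

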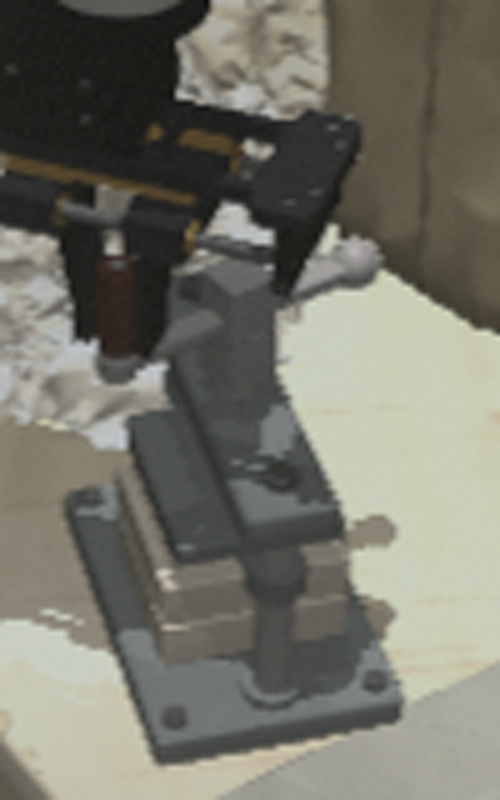

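send_rows(
  fingers=[0.1, 0.1, 0.1, 0.1, 0.1, 0.1, 0.1, 0.1, 0.1, 0.1],
  dp=[
    [-0.5, 9.0, -0.8],
    [0.4, 18.1, -0.8],
    [2.5, 26.9, -0.8],
    [5.9, 35.3, -0.8],
    [10.4, 43.2, -0.8],
    [15.9, 50.4, -0.8],
    [22.4, 56.7, -0.8],
    [29.7, 62.1, -0.8],
    [37.7, 66.4, -0.8],
    [46.2, 69.5, -0.8],
  ],
  turn=[
    [0, 0, 0],
    [0, 0, 0],
    [0, 0, 0],
    [0, 0, 0],
    [0, 0, 0],
    [0, 0, 0],
    [0, 0, 0],
    [0, 0, 0],
    [0, 0, 0],
    [0, 0, 0],
  ],
)

```text
time_s: 17.83
position: [0.4662, -0.2162, 0.1973]
tcp_rot: [[0.003, 0.738, 0.675], [0.0, 0.675, -0.738], [-1.0, 0.002, 0.002]]
force: [-2.9, -6.8, 1.5]
opening: 0.22
```

```bash
python3 w.py 8 10 .4855 -.2793
python3 - <<'E'
from h import *
np.set_printoptions(precision=4,suppress=True)
a=load('side0');b=load('side6')
# front-left strip of platen top, outside bridge: local coords
def cloud(c):
    v,u=np.mgrid[0:480,0:640];K=c['mtx'];d=np.stack([(u-K[0,2])/K[0,0],-(v-K[1,2])/K[1,1],-np.ones(u.shape)],-1)@np.array(c['orientation']).T
    return (np.array(c['origin'])+d*c['z_map'][...,None]).reshape(-1,3)
y=np.radians(-12.7);R=np.array([[np.cos(y),np.sin(y)],[-np.sin(y),np.cos(y)]])
for c in(a,b):
    p=cloud(c);l=(p[:,:2]-[.484,-.2808])@R.T
    m=(l[:,0]>-.037)&(l[:,0]<-.027)&(abs(l[:,1])<.035)&(p[:,2]>.07)&(p[:,2]<.125)
    print(m.sum(),np.median(p[m,2]),p[m,2].std())
E
```

```text
t 17.8333 th 107.01 r 65.94 z 197.25 Fr -5.7 Ftang(cw+) -4.8 Fz 1.5 open 0.22
[[9.1, 1.1, 0.2], [18.1, 1.9, 0.2], [27.2, 1.5, 0.2], [36.1, -0.3, 0.2], [44.7, -3.2, 0.2], [52.8, -7.3, 0.2], [60.2, -12.5, 0.2], [66.8, -18.7, 0.2], [72.5, -25.8, 0.2], [77.2, -33.5, 0.2]]
99 0.10421956308962632 0.00857009151618648
91 0.0961773547139142 0.004903407659162154
```

send_rows(
  fingers=[0.1, 0.1, 0.1, 0.1, 0.1, 0.1, 0.1, 0.1, 0.1, 0.1],
  dp=[
    [9.1, 0.6, 0],
    [18.1, 1.4, 0],
    [27.2, 1.3, 0],
    [36.1, -0.3, 0],
    [44.7, -3.2, 0],
    [52.8, -7.3, 0],
    [60.2, -12.5, 0],
    [66.8, -18.7, 0],
    [72.5, -25.8, 0],
    [77.2, -33.5, 0],
  ],
  turn=[
    [0, 0, 0],
    [0, 0, 0],
    [0, 0, 0],
    [0, 0, 0],
    [0, 0, 0],
    [0, 0, 0],
    [0, 0, 0],
    [0, 0, 0],
    [0, 0, 0],
    [0, 0, 0],
  ],
)

```text
time_s: 18.67
position: [0.5419, -0.2457, 0.1972]
tcp_rot: [[-0.002, 0.738, 0.675], [0.009, 0.675, -0.738], [-1.0, 0.005, -0.007]]
force: [-0.9, 6.2, 6.6]
opening: 0.218
```

```bash
python3 w.py 8 10 .4855 -.2793
```

```text
t 18.6667 th 30.77 r 65.69 z 197.18 Fr 2.4 Ftang(cw+) -5.8 Fz 6.6 open 0.218
[[3.5, -8.4, 0.3], [6.4, -17.0, 0.3], [8.1, -25.9, 0.3], [8.5, -35.0, 0.3], [7.7, -44.0, 0.3], [5.6, -52.9, 0.3], [2.4, -61.3, 0.3], [-2.1, -69.2, 0.3], [-7.6, -76.4, 0.3], [-14.0, -82.8, 0.3]]
```

send_rows(
  fingers=[0.1, 0.1, 0.1, 0.1, 0.1, 0.1, 0.1, 0.1, 0.1, 0.1],
  dp=[
    [3.5, -8.4, 0.2],
    [6.4, -17.0, 0.2],
    [8.1, -25.9, 0.2],
    [8.5, -35.0, 0.2],
    [7.7, -44.0, 0.2],
    [5.6, -52.9, 0.2],
    [2.4, -61.3, 0],
    [-2.1, -69.2, 0],
    [-7.6, -76.4, 0],
    [-14.0, -82.8, 0],
  ],
  turn=[
    [0, 0, 0],
    [0, 0, 0],
    [0, 0, 0],
    [0, 0, 0],
    [0, 0, 0],
    [0, 0, 0],
    [0, 0, 0],
    [0, 0, 0],
    [0, 0, 0],
    [0, 0, 0],
  ],
)

```text
time_s: 19.5
position: [0.5302, -0.3268, 0.1977]
tcp_rot: [[0.004, 0.738, 0.674], [0.012, 0.674, -0.738], [-1.0, 0.011, -0.006]]
force: [5.8, 2.5, 2.4]
opening: 0.223
```

```bash
python3 w.py 4 10 .4855 -.2793
```

```text
t 19.5 th -46.69 r 65.23 z 197.68 Fr 2.2 Ftang(cw+) -5.9 Fz 2.4 open 0.223
[[-3.6, -2.8, -0.2], [-7.2, -5.6, -0.2], [-11.0, -8.1, -0.2], [-14.9, -10.3, -0.2], [-19.0, -12.2, -0.2], [-23.2, -13.9, -0.2], [-27.6, -15.2, -0.2], [-32.0, -16.3, -0.2], [-36.5, -17.0, -0.2], [-41.0, -17.4, -0.2]]
```

send_rows(
  fingers=[0.1, 0.1, 0.1, 0.1, 0.1, 0.1, 0.1, 0.1, 0.1, 0.1],
  dp=[
    [-3.6, -2.8, -0.4],
    [-7.2, -5.6, -0.4],
    [-11.0, -8.1, -0.4],
    [-14.9, -10.3, -0.4],
    [-19.0, -12.2, -0.4],
    [-23.2, -13.9, -0.4],
    [-27.6, -15.2, -0.4],
    [-32.0, -16.3, -0.4],
    [-36.5, -17.0, -0.4],
    [-41.0, -17.4, -0.4],
  ],
  turn=[
    [0, 0, 0],
    [0, 0, 0],
    [0, 0, 0],
    [0, 0, 0],
    [0, 0, 0],
    [0, 0, 0],
    [0, 0, 0],
    [0, 0, 0],
    [0, 0, 0],
    [0, 0, 0],
  ],
)

```text
time_s: 20.33
position: [0.4913, -0.3441, 0.1978]
tcp_rot: [[0.009, 0.739, 0.674], [0.011, 0.674, -0.739], [-1.0, 0.014, -0.002]]
force: [5.6, -0.5, 0.7]
opening: 0.215
```

```bash
python3 w.py 4 10 .4855 -.2793
python3 - <<'E'
from rig import bot
from h import *
c=bot.capture('side');pickle.dump(c,open('side7.pkl','wb'))
a=load('side0')
im=np.hstack([cv2.resize(x['img'][265:315,318:352],None,fx=11,fy=11,interpolation=cv2.INTER_CUBIC) for x in(a,c)])
cv2.imwrite('pics/s7.png',im)
E
```

```text
t 20.3333 th -84.86 r 65.08 z 197.79 Fr 1.0 Ftang(cw+) -5.5 Fz 0.7 open 0.215
[[-4.5, -0.2, -0.3], [-9.1, -0.1, -0.3], [-13.6, 0.3, -0.3], [-18.1, 1.0, -0.3], [-22.5, 2.0, -0.3], [-26.8, 3.3, -0.3], [-31.1, 4.9, -0.3], [-35.2, 6.8, -0.3], [-39.2, 9.0, -0.3], [-43.0, 11.5, -0.3]]
```

View pics/s7.png

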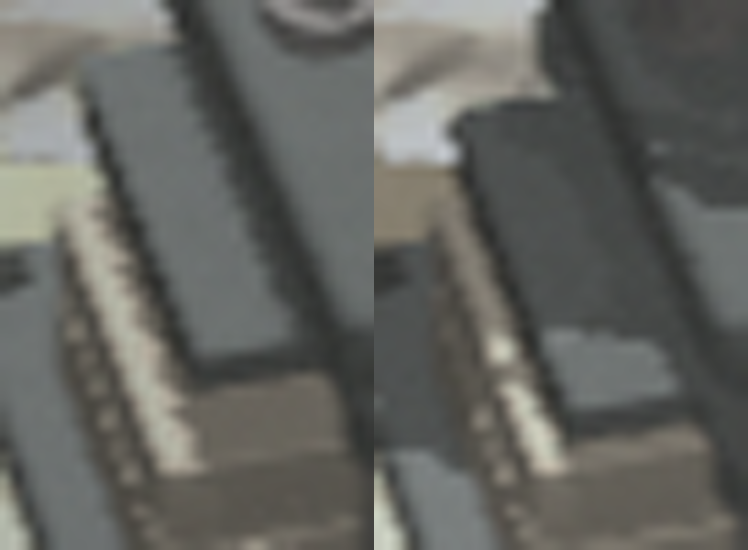

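```bash
python3 w.py 8 10 .4855 -.2793
```

```text
t 20.3833 th -85.84 r 65.11 z 197.76 Fr 1.1 Ftang(cw+) -4.9 Fz 2.2 open 0.22
[[-9.1, 0.1, -0.3], [-18.1, 1.3, -0.3], [-26.8, 3.8, -0.3], [-35.1, 7.5, -0.3], [-42.8, 12.2, -0.3], [-49.7, 18.1, -0.3], [-55.8, 24.8, -0.3], [-60.9, 32.3, -0.3], [-64.9, 40.4, -0.3], [-67.7, 49.0, -0.3]]
```

send_rows(
  fingers=[0.1, 0.1, 0.1, 0.1, 0.1, 0.1, 0.1, 0.1, 0.1, 0.1],
  dp=[
    [-9.1, 0.1, -0.8],
    [-18.1, 1.3, -0.8],
    [-26.8, 3.8, -0.8],
    [-35.1, 7.5, -0.8],
    [-42.8, 12.2, -0.8],
    [-49.7, 18.1, -0.8],
    [-55.8, 24.8, -0.8],
    [-60.9, 32.3, -0.8],
    [-64.9, 40.4, -0.8],
    [-67.7, 49.0, -0.8],
  ],
  turn=[
    [0, 0, 0],
    [0, 0, 0],
    [0, 0, 0],
    [0, 0, 0],
    [0, 0, 0],
    [0, 0, 0],
    [0, 0, 0],
    [0, 0, 0],
    [0, 0, 0],
    [0, 0, 0],
  ],
)

```text
time_s: 21.22
position: [0.4233, -0.298, 0.1978]
tcp_rot: [[0.01, 0.738, 0.674], [0.004, 0.674, -0.738], [-1.0, 0.01, 0.004]]
force: [0.4, -5.3, 2.4]
opening: 0.219
```

```bash
python3 w.py 7 10 .4855 -.2793
python3 - <<'E'
from rig import bot
from h import *
c=bot.capture('side');pickle.dump(c,open('side8.pkl','wb'))
a=load('side7')
im=np.hstack([cv2.resize(x['img'][270:320,318:352],None,fx=11,fy=11,interpolation=cv2.INTER_CUBIC) for x in(a,c)])
cv2.imwrite('pics/s8.png',im)
E
python3 w.py 7 10 .4855 -.2793
```

```text
t 21.2167 th -163.25 r 64.98 z 197.83 Fr 1.1 Ftang(cw+) -5.2 Fz 2.4 open 0.219
[[-1.8, 7.7, -0.3], [-2.7, 15.6, -0.3], [-2.6, 23.5, -0.3], [-1.5, 31.4, -0.3], [0.5, 39.1, -0.3], [3.4, 46.5, -0.3], [7.3, 53.4, -0.3], [11.9, 59.9, -0.3], [17.3, 65.7, -0.3], [23.3, 70.8, -0.3]]
t 21.2667 th -165.73 r 65.18 z 197.59 Fr -0.5 Ftang(cw+) -2.4 Fz 2.7 open 0.218
[[-1.3, 7.8, -0.1], [-1.8, 15.8, -0.1], [-1.4, 23.7, -0.1], [0.0, 31.5, -0.1], [2.4, 39.1, -0.1], [5.6, 46.3, -0.1], [9.7, 53.1, -0.1], [14.7, 59.3, -0.1], [20.3, 64.9, -0.1], [26.6, 69.8, -0.1]]
```

View pics/s8.png

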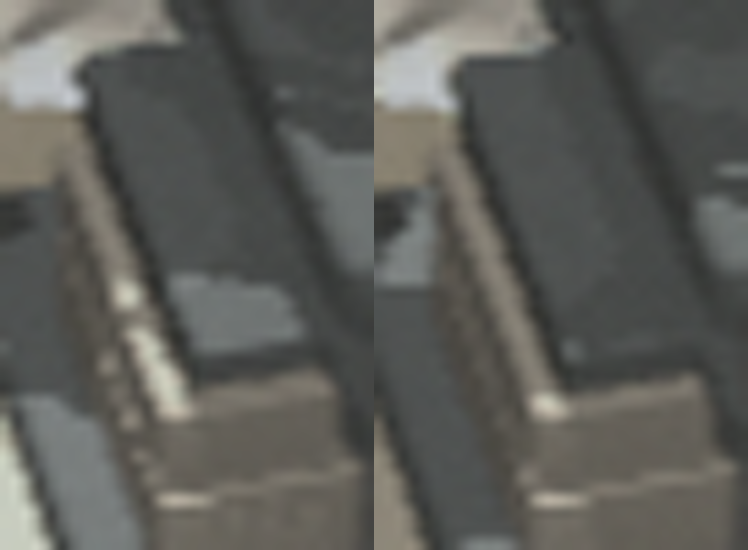

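Run:
```python
from h import *
np.set_printoptions(precision=4,suppress=True)
y=np.radians(-12.7);ex=np.array([np.cos(y),np.sin(y)]);ey=np.array([-np.sin(y),np.cos(y)])
C=np.array([.484,-.2808])
c=load('side8')
big=cv2.resize(c['img'][285:312,328:352],None,fx=22,fy=22,interpolation=cv2.INTER_CUBIC)
for lx,ly in((-.045,-.045),(-.04,-.045),(-.03,-.045)):
  for z in(.045,.068,.07,.072,.074,.08,.085,.09):
    P=C+lx*ex+ly*ey;u,v=proj(c,[*P,z]);print(lx,ly,z,'px',round(u,2),round(v,2),'crop',round((u-328+.5)*22),round((v-285+.5)*22))
cv2.imwrite('pics/s8b.png',big)
def cloud(c):
    v,u=np.mgrid[0:480,0:640];K=c['mtx'];d=np.stack([(u-K[0,2])/K[0,0],-(v-K[1,2])/K[1,1],-np.ones(u.shape)],-1)@np.array(c['orientation']).T
    return (np.array(c['origin'])+d*c['z_map'][...,None]).reshape(-1,3)
R=np.array([ex,ey])
for n in('side0','side6','side7','side8'):
    p=cloud(load(n));l=(p[:,:2]-C)@R.T
    m=(l[:,0]>-.036)&(l[:,0]<-.027)&(abs(l[:,1])<.035)&(p[:,2]>.07)&(p[:,2]<.12)
    h=p[m,2];h=h[abs(h-np.median(h))<.004];print(n,len(h),h.mean(),h.std())
```

```text
-0.045 -0.045 0.045 px 331.64 315.86 crop 91 690
-0.045 -0.045 0.068 px 331.78 308.45 crop 94 527
-0.045 -0.045 0.07 px 331.79 307.8 crop 94 513
-0.045 -0.045 0.072 px 331.8 307.15 crop 95 498
-0.045 -0.045 0.074 px 331.81 306.49 crop 95 484
-0.045 -0.045 0.08 px 331.85 304.53 crop 96 441
-0.045 -0.045 0.085 px 331.88 302.88 crop 96 404
-0.045 -0.045 0.09 px 331.91 301.22 crop 97 368
-0.04 -0.045 0.045 px 333.75 315.49 crop 138 682
-0.04 -0.045 0.068 px 333.91 308.08 crop 141 519
-0.04 -0.045 0.07 px 333.92 307.43 crop 141 504
-0.04 -0.045 0.072 px 333.93 306.78 crop 142 490
-0.04 -0.045 0.074 px 333.95 306.12 crop 142 476
-0.04 -0.045 0.08 px 333.99 304.16 crop 143 432
-0.04 -0.045 0.085 px 334.02 302.51 crop 144 396
-0.04 -0.045 0.09 px 334.06 300.86 crop 144 360
-0.03 -0.045 0.045 px 337.96 314.74 crop 230 665
-0.03 -0.045 0.068 px 338.16 307.34 crop 234 503
-0.03 -0.045 0.07 px 338.17 306.69 crop 235 488
-0.03 -0.045 0.072 px 338.19 306.04 crop 235 474
-0.03 -0.045 0.074 px 338.21 305.39 crop 236 459
-0.03 -0.045 0.08 px 338.26 303.42 crop 237 416
-0.03 -0.045 0.085 px 338.31 301.77 crop 238 380
-0.03 -0.045 0.09 px 338.35 300.12 crop 239 344
side0 79 0.10448653454437364 0.001501568658530101
side6 76 0.09645619007161131 0.001689804044370447
side7 74 0.08989917500012935 0.001519299004778459
side8 74 0.08843284046704829 0.0018299347594196063
```

View pics/s8b.png

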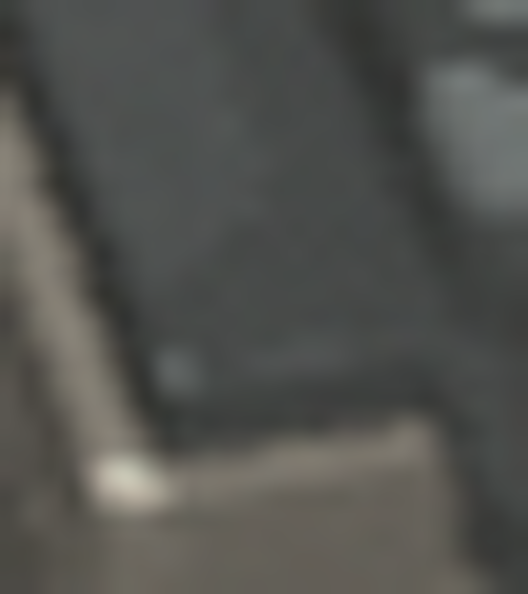

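send_rows(
  fingers=[0.1, 0.1, 0.1, 0.1, 0.1, 0.1, 0.1, 0.1, 0.1, 0.1],
  dp=[
    [-1.3, 7.8, -0.5],
    [-1.8, 15.8, -0.5],
    [-1.4, 23.7, -0.5],
    [0.0, 31.5, -0.5],
    [2.4, 39.1, -0.5],
    [5.6, 46.3, -0.5],
    [9.7, 53.1, -0.5],
    [14.7, 59.3, -0.5],
    [20.3, 64.9, -0.5],
    [26.6, 69.8, -0.5],
  ],
  turn=[
    [0, 0, 0],
    [0, 0, 0],
    [0, 0, 0],
    [0, 0, 0],
    [0, 0, 0],
    [0, 0, 0],
    [0, 0, 0],
    [0, 0, 0],
    [0, 0, 0],
    [0, 0, 0],
  ],
)

```text
time_s: 22.1
position: [0.4471, -0.2262, 0.1974]
tcp_rot: [[0.004, 0.737, 0.676], [0.005, 0.676, -0.737], [-1.0, 0.007, -0.001]]
force: [-3.9, -3.2, 6.6]
opening: 0.217
```

```bash
python3 w.py 4 10 .4855 -.2793
```

```text
t 22.1 th 125.86 r 65.53 z 197.41 Fr -0.3 Ftang(cw+) -5.0 Fz 6.6 open 0.217
[[4.1, 2.1, 0.1], [8.0, 4.4, 0.1], [12.1, 6.3, 0.1], [16.3, 8.0, 0.1], [20.6, 9.4, 0.1], [25.0, 10.5, 0.1], [29.5, 11.3, 0.1], [34.0, 11.7, 0.1], [38.5, 11.9, 0.1], [43.1, 11.7, 0.1]]
```

send_rows(
  fingers=[0.1, 0.1, 0.1, 0.1, 0.1, 0.1, 0.1, 0.1, 0.1, 0.1],
  dp=[
    [4.1, 2.1, 0],
    [8.0, 4.4, 0],
    [12.1, 6.3, 0],
    [16.3, 8.0, 0],
    [20.6, 9.4, 0],
    [25.0, 10.5, 0],
    [29.5, 11.3, 0],
    [34.0, 11.7, 0],
    [38.5, 11.9, 0],
    [43.1, 11.7, 0],
  ],
  turn=[
    [0, 0, 0],
    [0, 0, 0],
    [0, 0, 0],
    [0, 0, 0],
    [0, 0, 0],
    [0, 0, 0],
    [0, 0, 0],
    [0, 0, 0],
    [0, 0, 0],
    [0, 0, 0],
  ],
)

```text
time_s: 22.93
position: [0.487, -0.2134, 0.1971]
tcp_rot: [[-0.004, 0.736, 0.677], [0.007, 0.677, -0.736], [-1.0, 0.002, -0.008]]
force: [-6.4, -0.1, 8.1]
opening: 0.222
```

```bash
python3 - <<'E'
from rig import bot
from h import *
c=bot.capture('side');pickle.dump(c,open('side9.pkl','wb'))
big=cv2.resize(c['img'][285:312,328:352],None,fx=22,fy=22,interpolation=cv2.INTER_CUBIC)
cv2.imwrite('pics/s9b.png',big)
E
python3 w.py 2.5 10 .4855 -.2793
```

```text
t 22.9833 th 87.68 r 65.8 z 197.22 Fr 0.2 Ftang(cw+) -3.9 Fz 5.9 open 0.223
[[2.8, -1.0, 0.3], [5.6, -1.3, 0.3], [8.4, -1.7, 0.3], [11.2, -2.2, 0.3], [14.0, -2.9, 0.3], [16.7, -3.7, 0.3], [19.4, -4.6, 0.3], [22.0, -5.6, 0.3], [24.6, -6.8, 0.3], [27.2, -8.0, 0.3]]
```

View pics/s9b.png

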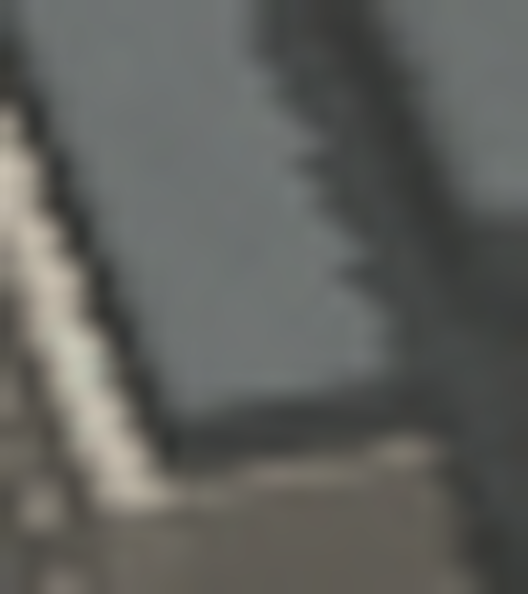

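send_rows(
  fingers=[0.1, 0.1, 0.1, 0.1, 0.1, 0.1, 0.1, 0.1, 0.1, 0.1],
  dp=[
    [2.8, -0.6, 0.2],
    [5.6, -0.9, 0.2],
    [8.4, -1.3, 0.2],
    [11.2, -1.9, 0.2],
    [14.0, -2.7, 0.2],
    [16.7, -3.6, 0.2],
    [19.4, -4.5, 0.2],
    [22.0, -5.6, 0.2],
    [24.6, -6.8, 0.2],
    [27.2, -8.0, 0.2],
  ],
  turn=[
    [0, 0, 0],
    [0, 0, 0],
    [0, 0, 0],
    [0, 0, 0],
    [0, 0, 0],
    [0, 0, 0],
    [0, 0, 0],
    [0, 0, 0],
    [0, 0, 0],
    [0, 0, 0],
  ],
)

```text
time_s: 23.82
position: [0.512, -0.219, 0.1971]
tcp_rot: [[-0.01, 0.736, 0.677], [0.013, 0.677, -0.736], [-1.0, 0.001, -0.016]]
force: [-4.3, 3.5, 7.4]
opening: 0.221
```

```bash
python3 w.py 2 8 .4855 -.2793
```

```text
t 23.8167 th 66.27 r 65.93 z 197.07 Fr 1.5 Ftang(cw+) -5.3 Fz 7.4 open 0.221
[[1.7, -1.8, 0.4], [3.7, -2.8, 0.4], [5.7, -3.9, 0.4], [7.7, -5.1, 0.4], [9.6, -6.3, 0.4], [11.4, -7.6, 0.4], [13.2, -8.9, 0.4], [15.0, -10.4, 0.4]]
```

send_rows(
  fingers=[0.1, 0.1, 0.1, 0.1, 0.1, 0.1, 0.1, 0.1],
  dp=[
    [1.9, -1.4, 0.3],
    [3.8, -2.5, 0.3],
    [5.8, -3.7, 0.3],
    [7.7, -5.0, 0.3],
    [9.6, -6.3, 0.3],
    [11.4, -7.6, 0.3],
    [13.2, -8.9, 0.3],
    [15.0, -10.4, 0.3],
  ],
  turn=[
    [0, 0, 0],
    [0, 0, 0],
    [0, 0, 0],
    [0, 0, 0],
    [0, 0, 0],
    [0, 0, 0],
    [0, 0, 0],
    [0, 0, 0],
  ],
)

```text
time_s: 24.48
position: [0.5242, -0.2261, 0.1971]
tcp_rot: [[-0.017, 0.736, 0.677], [0.019, 0.677, -0.735], [-1.0, 0.0, -0.026]]
force: [-3.4, 3.7, 7.9]
opening: 0.22
```

```bash
python3 - <<'E'
from rig import bot
from h import *
c=bot.capture('side');pickle.dump(c,open('side10.pkl','wb'))
big=cv2.resize(c['img'][285:312,328:352],None,fx=22,fy=22,interpolation=cv2.INTER_CUBIC)
cv2.imwrite('pics/s10b.png',big)
E
python3 w.py 2 8 .4855 -.2793
```

```text
t 24.5333 th 53.31 r 65.84 z 197.15 Fr 1.9 Ftang(cw+) -5.3 Fz 6.7 open 0.225
[[1.3, -2.1, 0.3], [3.0, -3.5, 0.3], [4.7, -5.0, 0.3], [6.4, -6.6, 0.3], [8.0, -8.2, 0.3], [9.5, -9.9, 0.3], [11.0, -11.6, 0.3], [12.4, -13.4, 0.3]]
```

View pics/s10b.png

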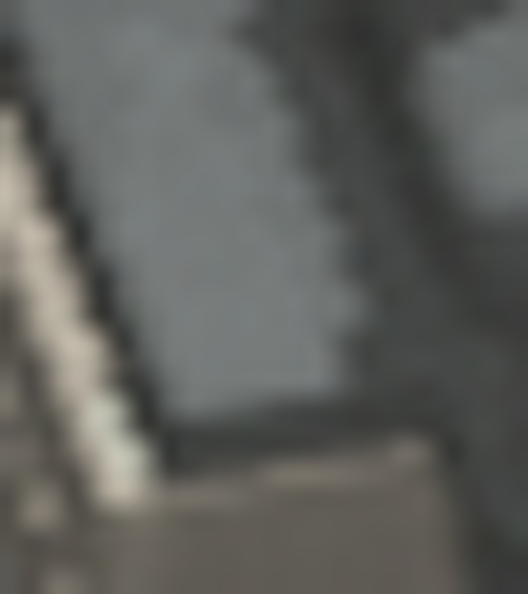

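send_rows(
  fingers=[0.1, 0.1, 0.1, 0.1, 0.1, 0.1, 0.1, 0.1],
  dp=[
    [1.5, -1.7, 0.3],
    [3.1, -3.3, 0.3],
    [4.8, -4.9, 0.3],
    [6.4, -6.6, 0.3],
    [8.0, -8.2, 0.3],
    [9.5, -9.9, 0.3],
    [11.0, -11.6, 0.3],
    [12.4, -13.4, 0.3],
  ],
  turn=[
    [-0.002, -0.002, 0],
    [-0.004, -0.004, 0],
    [-0.006, -0.006, 0],
    [-0.008, -0.008, 0],
    [-0.01, -0.01, 0],
    [-0.012, -0.012, 0],
    [-0.014, -0.014, 0],
    [-0.016, -0.015, 0],
  ],
)

```text
time_s: 25.2
position: [0.535, -0.236, 0.1971]
tcp_rot: [[-0.007, 0.736, 0.677], [0.011, 0.677, -0.736], [-1.0, 0.002, -0.013]]
force: [-1.5, 6.0, 7.1]
opening: 0.22
```

```bash
python3 w.py 1.5 5 .4855 -.2793
```

```text
t 25.2 th 41.19 r 65.79 z 197.07 Fr 2.8 Ftang(cw+) -5.5 Fz 7.1 open 0.22
[[0.5, -1.8, 0.4], [1.6, -3.1, 0.4], [2.6, -4.5, 0.4], [3.6, -5.9, 0.4], [4.6, -7.3, 0.4]]
```

send_rows(
  fingers=[0.1, 0.1, 0.1, 0.1, 0.1, 0.1],
  dp=[
    [0.9, -1.5, 0.2],
    [1.9, -2.9, 0.2],
    [2.9, -4.3, 0.2],
    [3.8, -5.7, 0.2],
    [4.7, -7.2, 0.2],
    [5.5, -8.7, 0.2],
  ],
  turn=[
    [-0.001, -0.001, 0],
    [-0.002, -0.002, 0],
    [-0.003, -0.003, 0],
    [-0.005, -0.004, 0],
    [-0.006, -0.005, 0],
    [-0.008, -0.006, 0],
  ],
)

```text
time_s: 25.7
position: [0.539, -0.2411, 0.1971]
tcp_rot: [[-0.005, 0.736, 0.677], [0.01, 0.677, -0.736], [-1.0, 0.003, -0.011]]
force: [0.0, 6.7, 6.6]
opening: 0.223
```

```bash
python3 w.py 1.5 6 .4855 -.2793
```

```text
t 25.7 th 35.5 r 65.74 z 197.08 Fr 3.9 Ftang(cw+) -5.4 Fz 6.6 open 0.223
[[0.4, -1.8, 0.4], [1.3, -3.3, 0.4], [2.2, -4.7, 0.4], [3.1, -6.2, 0.4], [3.9, -7.7, 0.4], [4.6, -9.2, 0.4]]
```

send_rows(
  fingers=[0.1, 0.1, 0.1, 0.1, 0.1, 0.1, 0.1],
  dp=[
    [0.6, -1.8, 0.2],
    [1.5, -3.3, 0.2],
    [2.3, -4.8, 0.2],
    [3.1, -6.3, 0.2],
    [3.9, -7.8, 0.2],
    [4.6, -9.3, 0.2],
    [5.2, -10.8, 0.2],
  ],
  turn=[
    [-0.001, -0.001, 0],
    [-0.002, -0.002, 0],
    [-0.003, -0.003, 0],
    [-0.005, -0.004, 0],
    [-0.006, -0.005, 0],
    [-0.008, -0.006, 0],
    [-0.008, -0.006, 0],
  ],
)

```text
time_s: 26.28
position: [0.5434, -0.2482, 0.1972]
tcp_rot: [[-0.001, 0.736, 0.677], [0.01, 0.677, -0.736], [-1.0, 0.005, -0.008]]
force: [1.1, 7.3, 7.5]
opening: 0.221
```

```bash
python3 w.py 1.5 7 .4855 -.2793
```

```text
t 26.2833 th 28.24 r 65.68 z 197.23 Fr 4.4 Ftang(cw+) -6.0 Fz 7.5 open 0.221
[[0.2, -1.8, 0.3], [0.9, -3.4, 0.3], [1.6, -4.9, 0.3], [2.3, -6.5, 0.3], [2.9, -8.1, 0.3], [3.5, -9.7, 0.3], [4.0, -11.3, 0.3]]
```

send_rows(
  fingers=[0.1, 0.1, 0.1, 0.1, 0.1, 0.1, 0.1],
  dp=[
    [0.3, -1.8, 0.2],
    [1.0, -3.4, 0.2],
    [1.6, -4.9, 0.2],
    [2.3, -6.5, 0.2],
    [2.9, -8.1, 0.2],
    [3.5, -9.7, 0.2],
    [4.0, -11.3, 0.2],
  ],
  turn=[
    [-0.001, 0, 0],
    [-0.002, 0, 0],
    [-0.003, 0, 0],
    [-0.005, 0, 0],
    [-0.006, 0, 0],
    [-0.006, 0, 0],
    [-0.006, 0, 0],
  ],
)

```text
time_s: 26.87
position: [0.547, -0.2564, 0.1972]
tcp_rot: [[-0.003, 0.737, 0.676], [0.01, 0.676, -0.737], [-1.0, 0.005, -0.009]]
force: [2.2, 6.8, 6.0]
opening: 0.218
```

```bash
python3 - <<'E'
from rig import bot
from h import *
c=bot.capture('side');pickle.dump(c,open('side11.pkl','wb'))
big=cv2.resize(c['img'][285:312,328:352],None,fx=22,fy=22,interpolation=cv2.INTER_CUBIC)
cv2.imwrite('pics/s11b.png',big)
E
python3 w.py 1.5 7 .4855 -.2793
```

```text
t 26.9167 th 19.93 r 65.57 z 197.25 Fr 3.9 Ftang(cw+) -6.1 Fz 6.4 open 0.221
[[0.0, -1.8, 0.2], [0.5, -3.4, 0.2], [1.0, -5.1, 0.2], [1.4, -6.7, 0.2], [1.8, -8.4, 0.2], [2.2, -10.0, 0.2], [2.5, -11.7, 0.2]]
```

View pics/s11b.png

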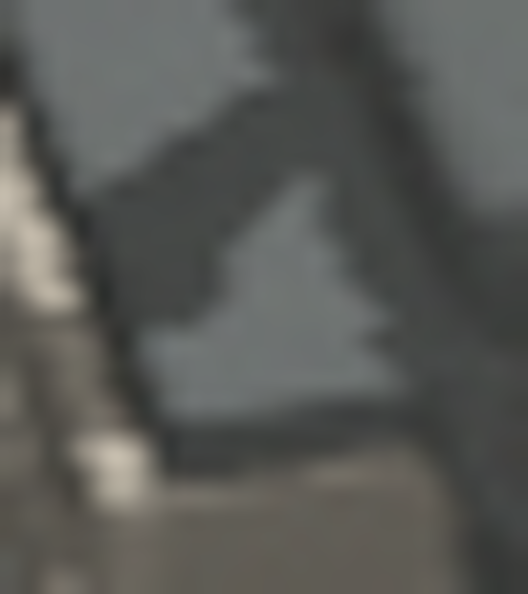

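send_rows(
  fingers=[0.1, 0.1, 0.1, 0.1, 0.1, 0.1, 0.1],
  dp=[
    [0.1, -1.8, 0.1],
    [0.6, -3.4, 0.1],
    [1.0, -5.1, 0.1],
    [1.4, -6.7, 0.1],
    [1.8, -8.4, 0.1],
    [2.2, -10.0, 0.1],
    [2.5, -11.7, 0.1],
  ],
  turn=[
    [-0.001, 0, 0],
    [-0.002, 0, 0],
    [-0.003, 0, 0],
    [-0.005, 0, 0],
    [-0.006, 0, 0],
    [-0.006, 0, 0],
    [-0.006, 0, 0],
  ],
)

```text
time_s: 27.5
position: [0.5497, -0.266, 0.1973]
tcp_rot: [[-0.003, 0.737, 0.676], [0.009, 0.676, -0.737], [-1.0, 0.004, -0.008]]
force: [1.7, 5.9, 4.9]
opening: 0.225
```

```bash
python3 w.py 1.5 7 .4855 -.2793
```

```text
t 27.5 th 11.72 r 65.59 z 197.26 Fr 2.9 Ftang(cw+) -5.5 Fz 4.9 open 0.225
[[-0.2, -1.8, 0.2], [0.0, -3.5, 0.2], [0.3, -5.2, 0.2], [0.5, -6.8, 0.2], [0.6, -8.5, 0.2], [0.7, -10.2, 0.2], [0.8, -11.9, 0.2]]
```

send_rows(
  fingers=[0.1, 0.1, 0.1, 0.1, 0.1],
  dp=[
    [0, -1.8, 0.1],
    [0.2, -3.5, 0.1],
    [0.4, -5.2, 0.1],
    [0.4, -5.2, 0.1],
    [0.4, -5.2, 0.1],
  ],
  turn=[
    [-0.001, 0, 0],
    [-0.002, 0, 0],
    [-0.003, 0, 0],
    [-0.003, 0, 0],
    [-0.003, 0, 0],
  ],
)

```text
time_s: 27.92
position: [0.5503, -0.2694, 0.1973]
tcp_rot: [[-0.003, 0.737, 0.675], [0.009, 0.675, -0.737], [-1.0, 0.004, -0.009]]
force: [1.7, 4.9, 4.0]
opening: 0.224
```

```bash
python3 w.py 1.5 5 .4855 -.2793
```

```text
t 27.9167 th 8.68 r 65.58 z 197.28 Fr 2.4 Ftang(cw+) -4.6 Fz 4.0 open 0.224
[[-0.3, -1.8, 0.2], [-0.1, -3.5, 0.2], [0.0, -5.2, 0.2], [0.1, -6.9, 0.2], [0.2, -8.6, 0.2]]
```

send_rows(
  fingers=[0.1, 0.1, 0.1, 0.1],
  dp=[
    [0, -3, 0.1],
    [0.1, -4.5, 0.1],
    [0.2, -5.8, 0.1],
    [0.2, -5.8, 0.1],
  ],
  turn=[
    [-0.001, 0, 0],
    [-0.002, 0, 0],
    [-0.003, 0, 0],
    [-0.003, 0, 0],
  ],
)

```text
time_s: 28.25
position: [0.5508, -0.2735, 0.1973]
tcp_rot: [[-0.003, 0.738, 0.675], [0.01, 0.675, -0.738], [-1.0, 0.005, -0.009]]
force: [3.6, 4.9, 5.4]
opening: 0.224
```

```bash
python3 w.py 1.7 4 .4855 -.2793
```

```text
t 28.25 th 5.08 r 65.54 z 197.28 Fr 4.0 Ftang(cw+) -4.6 Fz 5.4 open 0.224
[[-0.4, -2.0, 0.2], [-0.3, -3.9, 0.2], [-0.3, -5.8, 0.2], [-0.3, -7.8, 0.2]]
```

send_rows(
  fingers=[0.1, 0.1, 0.1, 0.1],
  dp=[
    [-0.1, -3, 0.1],
    [-0.1, -4.5, 0.1],
    [-0.2, -5.8, 0.1],
    [-0.2, -5.8, 0.1],
  ],
  turn=[
    [-0.001, 0, 0],
    [-0.002, 0, 0],
    [-0.003, 0, 0],
    [-0.003, 0, 0],
  ],
)

```text
time_s: 28.58
position: [0.551, -0.2776, 0.1973]
tcp_rot: [[-0.002, 0.738, 0.675], [0.011, 0.675, -0.738], [-1.0, 0.006, -0.009]]
force: [3.2, 5.3, 4.7]
opening: 0.226
```

```bash
python3 w.py 1.7 4 .4855 -.2793
```

```text
t 28.5833 th 1.46 r 65.5 z 197.31 Fr 3.4 Ftang(cw+) -5.2 Fz 4.7 open 0.226
[[-0.5, -1.9, 0.2], [-0.5, -3.9, 0.2], [-0.6, -5.8, 0.2], [-0.8, -7.7, 0.2]]
```

send_rows(
  fingers=[0.1, 0.1, 0.1, 0.1],
  dp=[
    [-0.3, -3, 0.1],
    [-0.4, -4.5, 0.1],
    [-0.6, -5.8, 0.1],
    [-0.6, -5.8, 0.1],
  ],
  turn=[
    [-0.002, 0, 0],
    [-0.004, 0, 0],
    [-0.006, 0, 0],
    [-0.006, 0, 0],
  ],
)

```text
time_s: 28.92
position: [0.5509, -0.2819, 0.1974]
tcp_rot: [[-0.001, 0.739, 0.674], [0.008, 0.674, -0.739], [-1.0, 0.005, -0.007]]
force: [3.2, 4.5, 4.7]
opening: 0.225
```

```bash
python3 w.py 1.7 4 .4855 -.2793
```

```text
t 28.9167 th -2.26 r 65.46 z 197.38 Fr 3.0 Ftang(cw+) -4.6 Fz 4.7 open 0.225
[[-0.6, -1.9, 0.1], [-0.7, -3.8, 0.1], [-0.9, -5.7, 0.1], [-1.2, -7.7, 0.1]]
```

send_rows(
  fingers=[0.1, 0.1, 0.1, 0.1],
  dp=[
    [-0.4, -3, 0],
    [-0.6, -4.5, 0],
    [-0.9, -5.8, 0],
    [-0.9, -5.8, 0],
  ],
  turn=[
    [-0.002, 0, 0],
    [-0.004, 0, 0],
    [-0.006, 0, 0],
    [-0.006, 0, 0],
  ],
)

```text
time_s: 29.25
position: [0.5506, -0.2862, 0.1974]
tcp_rot: [[-0.0, 0.739, 0.674], [0.005, 0.674, -0.739], [-1.0, 0.004, -0.004]]
force: [3.0, 5.0, 5.8]
opening: 0.22
```

```bash
python3 w.py 1.7 4 .4855 -.2793
```

```text
t 29.25 th -6.02 r 65.43 z 197.41 Fr 2.5 Ftang(cw+) -5.3 Fz 5.8 open 0.22
[[-0.7, -1.9, 0.1], [-0.9, -3.8, 0.1], [-1.3, -5.7, 0.1], [-1.7, -7.6, 0.1]]
```

send_rows(
  fingers=[0.1, 0.1, 0.1, 0.1],
  dp=[
    [-0.5, -3, 0],
    [-0.9, -4.5, 0],
    [-1.3, -5.8, 0],
    [-1.3, -5.8, 0],
  ],
  turn=[
    [-0.002, 0, 0],
    [-0.004, 0, 0],
    [-0.004, 0, 0],
    [-0.004, 0, 0],
  ],
)

```text
time_s: 29.58
position: [0.5499, -0.2906, 0.1974]
tcp_rot: [[0.001, 0.739, 0.673], [0.005, 0.673, -0.739], [-1.0, 0.004, -0.003]]
force: [3.6, 4.0, 5.0]
opening: 0.225
```

```bash
python3 w.py 1.7 4 .4855 -.2793;python3 - <<'E'
from rig import bot
from h import *
c=bot.capture('side');pickle.dump(c,open('side12.pkl','wb'))
big=np.hstack([cv2.resize(x['img'][290:312,332:350],None,fx=22,fy=22,interpolation=cv2.INTER_CUBIC) for x in (load('side11'),c)])
cv2.imwrite('pics/s12b.png',big)
E
```

```text
t 29.5833 th -9.95 r 65.41 z 197.44 Fr 2.8 Ftang(cw+) -4.6 Fz 5.0 open 0.225
[[-0.8, -1.8, 0.1], [-1.2, -3.7, 0.1], [-1.7, -5.6, 0.1], [-2.2, -7.4, 0.1]]
```

View pics/s12b.png

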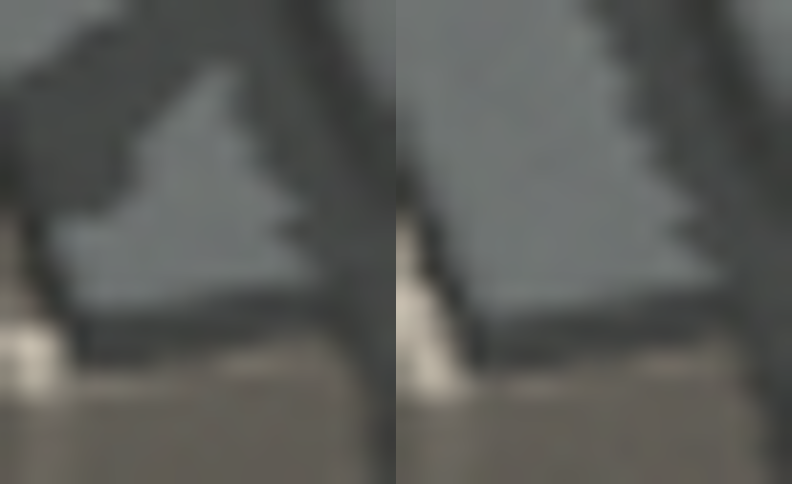

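send_rows(
  fingers=[0.1, 0.1, 0.1, 0.1, 0.1],
  dp=[
    [-0.8, -3, 0],
    [-1.2, -4.4, 0],
    [-1.7, -5.7, 0],
    [-1.7, -5.7, 0],
    [-1.7, -5.7, 0],
  ],
  turn=[
    [-0.002, 0, 0],
    [-0.003, 0, 0],
    [-0.003, 0, 0],
    [-0.003, 0, 0],
    [-0.003, 0, 0],
  ],
)

```text
time_s: 30.05
position: [0.549, -0.2949, 0.1975]
tcp_rot: [[0.003, 0.74, 0.673], [0.004, 0.673, -0.74], [-1.0, 0.005, -0.002]]
force: [3.0, 3.6, 4.4]
opening: 0.224
```

```bash
python3 w.py 1.7 4 .4855 -.2793
```

```text
t 30.05 th -13.83 r 65.36 z 197.48 Fr 2.0 Ftang(cw+) -4.2 Fz 4.4 open 0.224
[[-0.8, -1.8, 0.0], [-1.4, -3.6, 0.0], [-2.0, -5.5, 0.0], [-2.6, -7.3, 0.0]]
```

send_rows(
  fingers=[0.1, 0.1, 0.1, 0.1],
  dp=[
    [-1, -3, -0.1],
    [-1.5, -4.4, -0.1],
    [-2, -5.7, -0.1],
    [-2, -5.7, -0.1],
  ],
  turn=[
    [-0.002, 0, 0],
    [-0.003, 0.002, 0],
    [-0.003, 0.002, 0],
    [-0.003, 0.002, 0],
  ],
)

```text
time_s: 30.38
position: [0.5477, -0.2994, 0.1975]
tcp_rot: [[0.002, 0.74, 0.672], [0.004, 0.672, -0.74], [-1.0, 0.005, -0.002]]
force: [3.7, 4.4, 4.6]
opening: 0.225
```

```bash
python3 w.py 1.7 4 .4855 -.2793
```

```text
t 30.3833 th -17.89 r 65.38 z 197.45 Fr 2.2 Ftang(cw+) -5.3 Fz 4.6 open 0.225
[[-1.0, -1.7, 0.0], [-1.7, -3.5, 0.0], [-2.4, -5.3, 0.0], [-3.2, -7.1, 0.0]]
```

Total 960°.

send_rows(
  fingers=[0.1, 0.1, 0.1, 0.1],
  dp=[
    [-1.3, -2.8, -0.1],
    [-1.9, -4.2, -0.1],
    [-2.5, -5.5, -0.1],
    [-2.5, -5.5, -0.1],
  ],
  turn=[
    [-0.002, 0, 0],
    [-0.003, 0.002, 0],
    [-0.003, 0.002, 0],
    [-0.003, 0.002, 0],
  ],
)

```text
time_s: 30.72
position: [0.5461, -0.3038, 0.1975]
tcp_rot: [[0.002, 0.741, 0.672], [0.004, 0.672, -0.741], [-1.0, 0.004, -0.002]]
force: [2.9, 4.0, 4.8]
opening: 0.222
```

```bash
python3 w.py 1.7 4 .4855 -.2793
```

```text
t 30.7167 th -22.01 r 65.37 z 197.47 Fr 1.1 Ftang(cw+) -4.8 Fz 4.8 open 0.222
[[-1.1, -1.6, 0.0], [-1.9, -3.4, 0.0], [-2.7, -5.1, 0.0], [-3.6, -6.8, 0.0]]
```

send_rows(
  fingers=[0.1, 0.1, 0.1, 0.1],
  dp=[
    [-1.5, -2.8, -0.1],
    [-2.2, -4.1, -0.1],
    [-2.9, -5.4, -0.1],
    [-2.9, -5.4, -0.1],
  ],
  turn=[
    [-0.002, 0, 0],
    [-0.003, 0.002, 0],
    [-0.003, 0.002, 0],
    [-0.003, 0.002, 0],
  ],
)

```text
time_s: 31.05
position: [0.5448, -0.3066, 0.1976]
tcp_rot: [[0.003, 0.742, 0.671], [0.006, 0.671, -0.742], [-1.0, 0.007, -0.002]]
force: [5.2, 7.0, 5.7]
opening: 0.22
```

```bash
python3 w.py 1.7 4 .4855 -.2793
```

```text
t 31.05 th -24.76 r 65.29 z 197.57 Fr 1.8 Ftang(cw+) -8.5 Fz 5.7 open 0.22
[[-1.1, -1.6, -0.1], [-2.0, -3.3, -0.1], [-2.9, -5.0, -0.1], [-3.9, -6.7, -0.1]]
```

send_rows(
  fingers=[0.1, 0.1, 0.1, 0.1],
  dp=[
    [-1.1, -2, -0.1],
    [-1.8, -3, -0.1],
    [-2.1, -3.6, -0.1],
    [-2.1, -3.6, -0.1],
  ],
  turn=[
    [-0.002, 0, 0],
    [-0.003, 0.002, 0],
    [-0.003, 0.002, 0],
    [-0.003, 0.002, 0],
  ],
)

```text
time_s: 31.38
position: [0.5445, -0.3072, 0.1976]
tcp_rot: [[0.005, 0.742, 0.67], [0.009, 0.67, -0.742], [-1.0, 0.01, -0.004]]
force: [6.3, 7.4, 5.1]
opening: 0.222
```

```bash
python3 w.py 1.7 4 .4855 -.2793
```

```text
t 31.3833 th -25.36 r 65.26 z 197.64 Fr 2.5 Ftang(cw+) -9.4 Fz 5.1 open 0.222
[[-1.1, -1.6, -0.1], [-2.0, -3.3, -0.1], [-2.9, -5.0, -0.1], [-3.9, -6.6, -0.1]]
```

send_rows(
  fingers=[0.22, 0.22, 0.4, 0.4, 0.4, 0.4, 0.4],
  dp=[
    [0, 0, 0],
    [0, 0, 0],
    [0, 0, 0],
    [0, 0, 0],
    [0, 0, 0],
    [0, 0, 0],
    [0, 0, 0],
  ],
  turn=[
    [0, 0, 0],
    [0, 0, 0],
    [0, 0, 0],
    [0, 0, 0],
    [0, 0, 0],
    [0, 0, 0],
    [0, 0, 0],
  ],
)

```text
time_s: 31.97
position: [0.5439, -0.3078, 0.1972]
tcp_rot: [[0.004, 0.743, 0.67], [0.009, 0.67, -0.743], [-1.0, 0.009, -0.004]]
force: [0.4, 0.2, -0.1]
opening: 0.395
```

send_rows(
  fingers=[0.4, 0.4, 0.4, 0.4, 0.4, 0.4, 0.4, 0.4, 0.4],
  dp=[
    [0, 0, 6],
    [0, 0, 16],
    [0, 0, 30],
    [0, 0, 45],
    [0, 0, 60],
    [0, 0, 80],
    [0, 30, 105],
    [-20, 65, 130],
    [-40, 100, 150],
  ],
  turn=[
    [0, 0, 0],
    [0, 0, 0],
    [0, 0, 0],
    [0, 0, 0],
    [0, 0, 0],
    [0, 0, 0],
    [0, 0, 0],
    [0, 0, 0],
    [0, 0, 0],
  ],
)

```text
time_s: 32.72
position: [0.5084, -0.2149, 0.3454]
tcp_rot: [[0.007, 0.743, 0.669], [0.007, 0.669, -0.743], [-1.0, 0.01, -0.001]]
force: [1.0, 1.1, -0.1]
opening: 0.4
```

send_rows(
  fingers=[0.4, 0.4, 0.4, 0.4, 0.4, 0.4, 0.4, 0.4],
  dp=[
    [-10, 35, 5],
    [-20, 70, 10],
    [-30, 105, 10],
    [-30, 140, 10],
    [-30, 170, 10],
    [-30, 190, 10],
    [-30, 190, 10],
    [-30, 190, 10],
  ],
  turn=[
    [0, 0, 0],
    [0, 0, 0],
    [0, 0, 0],
    [0, 0, 0],
    [0, 0, 0],
    [0, 0, 0],
    [0, 0, 0],
    [0, 0, 0],
  ],
)

```text
time_s: 33.38
position: [0.4785, -0.0243, 0.3566]
tcp_rot: [[0.009, 0.741, 0.671], [0.006, 0.671, -0.742], [-1.0, 0.01, 0.001]]
force: [-0.0, -0.3, -0.7]
opening: 0.399
```

Run:
```python
from rig import bot
from h import *
for n in('side','top'):
    c=bot.capture(n);pickle.dump(c,open(n+'F.pkl','wb'))
    if n=='side':crop(c,300,200,390,350,5,'pics/sF.png');big=cv2.resize(c['img'][285:312,328:352],None,fx=22,fy=22,interpolation=cv2.INTER_CUBIC);cv2.imwrite('pics/sFb.png',big)
    else:cv2.imwrite('pics/tF.png',c['img']);crop(c,340,200,440,290,7,'pics/tFc.png')
c=load('sideF')
v,u=np.mgrid[0:480,0:640];K=c['mtx'];d=np.stack([(u-K[0,2])/K[0,0],-(v-K[1,2])/K[1,1],-np.ones(u.shape)],-1)@np.array(c['orientation']).T
p=(np.array(c['origin'])+d*c['z_map'][...,None]).reshape(-1,3)
y=np.radians(-12.7);R=np.array([[np.cos(y),np.sin(y)],[-np.sin(y),np.cos(y)]]);l=(p[:,:2]-[.484,-.2808])@R.T
m=(l[:,0]>-.036)&(l[:,0]<-.027)&(abs(l[:,1])<.035)&(p[:,2]>.07)&(p[:,2]<.12)
h=p[m,2];h=h[abs(h-np.median(h))<.004];print('platen top',h.mean())
m=(np.hypot(*l.T)<.011)&(p[:,2]>.19);print('hub top',np.median(p[m,2]),m.sum())
print(bot.read_state()['force'],bot.read_state()['position'])
```

```text
platen top 0.08386473683810043
hub top 0.20764124312094734 53
[0.55901593 0.88530766 0.10667294] [ 0.47877837 -0.02567933  0.35606897]
```

View pics/sF.png

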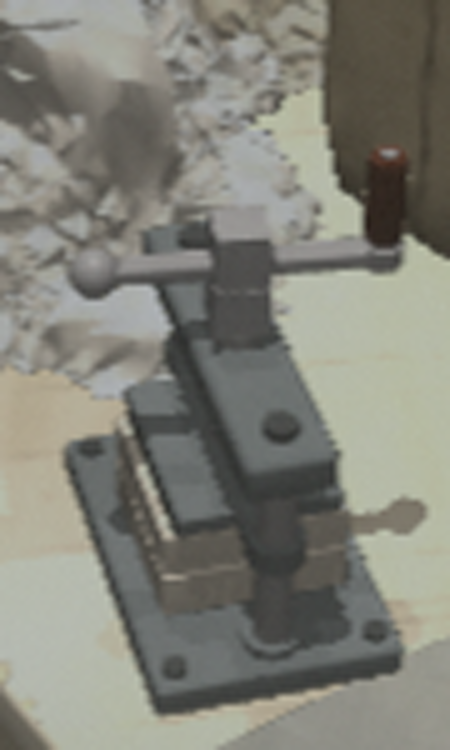

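View pics/sFb.png

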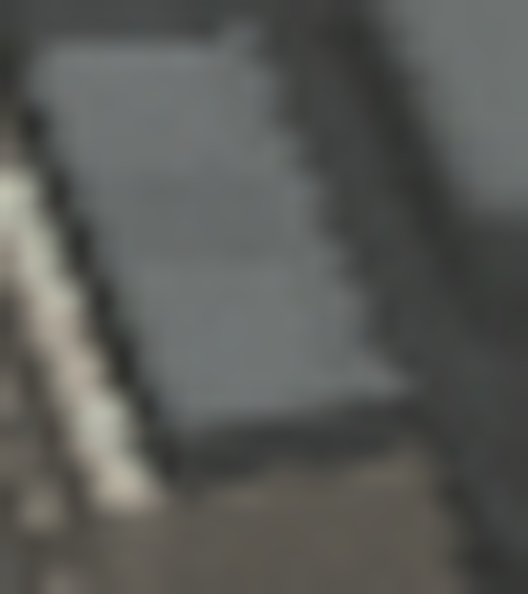

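View pics/tF.png

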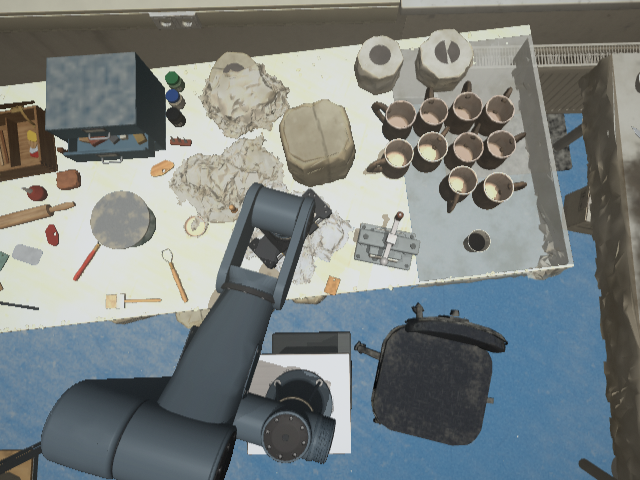

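Run:
```python
from rig import bot
print(bot.hand_in())
```

```text
the job is handed in; nothing more can be done
None
```

The crank is fully down on the screw's square, the platen is wound down onto the mould, and I handed the job in at about 33.5 s of the 72 s allowed. No verdict comes back at hand-in, so what follows rests on my own checks.

- **Seating:** I gripped the crank by its hub and lowered it lightly onto the nose. Easing it round clockwise by about 10° let it drop on, and it settled on the collar with about 5 N of downward push.
- **Winding:** I held the knob and wound clockwise about 967°, or 2.7 turns, against a steady 5–6 N. I stopped when the force rose to 8.5 N and then 9.4 N while the last push moved the crank only 0.6°.
- **Last checks:**
  - The hub's top measured 207.6 mm above the table, against 208 mm when seated.
  - No gap showed between platen and mould in the side picture.
  - The beaker, tile and stamp look unmoved in the top picture.
  - The gripper was clear of everything.
- **Disagreements:**
  - The depth images put the platen's descent at 20.6 mm, where the turns imply 21.5 mm. That difference is within the camera's error, so I relied on the force rise and the closed gap as proof that it bears.
  - The two cameras disagreed by about 2 mm on the position of the screw's axis, which caused no trouble in the fit.

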